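# Close a glass reaction cell with the screw lift and set its probes to their depth marks

### The job

Get the reaction cell ready for a run: slide the glass cell by its handle along the lift's platform until it stands centred on the blue ring mark under the lid plate, then turn the lift's knob clockwise to raise it until the rim just closes on the grey gasket, touching it all round without squeezing it hard. Take every probe that stands in the rack and slide each one down through a gland of its own until its orange ring mark is level with the top of the gland, no deeper. Leave the timer and the small beaker alone.

Things in the scene. Friction and masses are not known exactly. Their poses are not given: they have to be found in the camera images.
- stand: fixed cell stand; origin on the table straight below the lid plate's centre, x the way the cell slides in, z up. In this frame (mm): white lid plate x, y -57..57, z 130..144, with four steel glands up to z 160; post behind it at x 98, top z 150; lift column at x -40, y -137, top z 130, with the knob on it at x -40, y -130; base plate x -90..120, y -155..80, 13 thick.
- ring_mark (a point): centre of the blue ring mark (diameter 113 mm) on the top face of the lift's aluminium platform, straight below the lid plate; rises with the platform. The platform is 122 mm wide (y) and reaches from 170 mm before this point (stand -x) to 55 mm behind it; its top is 36 mm above the table when the lift is right down.
- gasket: origin at the centre of the underside of the grey sponge gasket (112 mm square frame, hole 84 mm) below the lid plate, 124 mm above the table. The gasket yields upward by up to 5 mm, about 5 N for each mm.
- knob (a joint): angle of the lift's black knob (rad). It grows as the knob is turned clockwise seen from above, and then the platform rises: 16 mm a full turn (2.55 mm a rad). It stays where it is left; friction about 0.09 N m; range about 0 to 13.
- knob_grip (a point): point on the knob's upright axis at the height to grip, 152 mm above the table: round fluted knob, diameter 42 mm, reaching 14 mm below and 12 mm above this point.
- cell: loose glass cell in a round aluminium heating base, 0.4 to 0.65 kg: base diameter 108 mm, rim 107 mm, height 70 mm, inner diameter 92 mm, inner floor 22 mm above the underside; too wide to grip across. Origin at the centre of the underside; its black handle points along the cell's -x. Starts on the platform, 65 to 85 mm before the ring mark (stand -x).
- cell_rim (a point): centre of the cell's rim, 70 mm above its underside.
- cell_handle (a point): middle of the cell's handle, 116 mm from the cell's axis and 29 mm above its underside: bar 68 mm long (along the cell's x), 12 mm wide, 26 mm high.
- rack: loose white probe rack with blue ends, 70 x 214 x 68 mm (x, y, z), 0.9 kg; four holes of diameter 18 mm in a row along its y, 46 mm apart (y = 69, 23, -23, -69 mm), upper deck 64 mm above the table. Origin at the centre of the underside.
- timer: bystander: white kitchen timer, 66 x 62 x 20 mm, origin at the centre of its underside.
- beaker: bystander: small glass beaker, 53 x 61 x 70 mm, origin at the centre of its underside.
- port_0 (a point): centre of the open top of one of the four glands (160 mm above the table). Upright bore, diameter 17.4 mm, 30 mm long, right through gland and lid plate; glands 28 mm wide, on a 42 mm square (stand x, y = +-21 mm). A sprung rubber seal 14 mm down drags on a shaft with about 6 N, so that a probe stays at whatever depth it is left.
- port_1 (a point): centre of the open top of one of the four glands (160 mm above the table). Upright bore, diameter 17.4 mm, 30 mm long, right through gland and lid plate; glands 28 mm wide, on a 42 mm square (stand x, y = +-21 mm). A sprung rubber seal 14 mm down drags on a shaft with about 6 N, so that a probe stays at whatever depth it is left.
- port_2 (a point): centre of the open top of one of the four glands (160 mm above the table). Upright bore, diameter 17.4 mm, 30 mm long, right through gland and lid plate; glands 28 mm wide, on a 42 mm square (stand x, y = +-21 mm). A sprung rubber seal 14 mm down drags on a shaft with about 6 N, so that a probe stays at whatever depth it is left.
- port_3 (a point): centre of the open top of one of the four glands (160 mm above the table). Upright bore, diameter 17.4 mm, 30 mm long, right through gland and lid plate; glands 28 mm wide, on a 42 mm square (stand x, y = +-21 mm). A sprung rubber seal 14 mm down drags on a shaft with about 6 N, so that a probe stays at whatever depth it is left.
- probe_red: loose probe (two to four are there; absent ones read None), 128 mm long, 70 g, upright in the rack: steel shaft, diameter 16 mm, tapered tip; red head, diameter 22 mm, over the top 36 mm (grip it there); orange ring mark round the shaft 58 mm above the tip. Origin at the tip's centre, z along the shaft to the head; in the rack its tip is 6 mm above the table.
- probe_red_mark (a point): centre of the red probe's orange ring mark, on the shaft's axis 58 mm above the tip.
- probe_green: loose probe (two to four are there; absent ones read None), 128 mm long, 70 g, upright in the rack: steel shaft, diameter 16 mm, tapered tip; green head, diameter 22 mm, over the top 36 mm (grip it there); orange ring mark round the shaft 63 mm above the tip. Origin at the tip's centre, z along the shaft to the head; in the rack its tip is 6 mm above the table.
- probe_green_mark (a point): centre of the green probe's orange ring mark, on the shaft's axis 63 mm above the tip.
- probe_blue: loose probe (two to four are there; absent ones read None), 128 mm long, 70 g, upright in the rack: steel shaft, diameter 16 mm, tapered tip; blue head, diameter 22 mm, over the top 36 mm (grip it there); orange ring mark round the shaft 68 mm above the tip. Origin at the tip's centre, z along the shaft to the head; in the rack its tip is 6 mm above the table.
- probe_blue_mark (a point): centre of the blue probe's orange ring mark, on the shaft's axis 68 mm above the tip.
- probe_yellow: loose probe (two to four are there; absent ones read None), 128 mm long, 70 g, upright in the rack: steel shaft, diameter 16 mm, tapered tip; yellow head, diameter 22 mm, over the top 36 mm (grip it there); orange ring mark round the shaft 73 mm above the tip. Origin at the tip's centre, z along the shaft to the head; in the rack its tip is 6 mm above the table.
- probe_yellow_mark (a point): centre of the yellow probe's orange ring mark, on the shaft's axis 73 mm above the tip.

How it is judged:
On the way, in this order (a step that is already met when the one before it is completed fails the run):
1. the cell stands centred on the ring mark (horizontal distance between cell and ring_mark below 0.006 m), for 0.2 s.
2. the cell's rim is closed on the gasket (horizontal distance between cell and ring_mark below 0.006 m and contact force between cell and gasket between 0.3 and 20 N), for 0.3 s.
At the end, for the whole second after the job is handed in: The cell stands within 6 mm of the ring mark's centre, its rim presses on the gasket with 0.3 to 20 N, every probe that is present stands upright (within 0.12 rad) in a port of its own with its orange ring mark within 5 mm of the centre of the gland's top, and all are at rest (all of step 2 and (distance between probe_red_mark and port_0 below 0.005 m or distance between probe_red_mark and port_1 below 0.005 m or distance between probe_red_mark and port_2 below 0.005 m or distance between probe_red_mark and port_3 below 0.005 m) and (distance between probe_green_mark and port_0 below 0.005 m or distance between probe_green_mark and port_1 below 0.005 m or distance between probe_green_mark and port_2 below 0.005 m or distance between probe_green_mark and port_3 below 0.005 m) and (distance between probe_blue_mark and port_0 below 0.005 m or distance between probe_blue_mark and port_1 below 0.005 m or distance between probe_blue_mark and port_2 below 0.005 m or distance between probe_blue_mark and port_3 below 0.005 m) and (distance between probe_yellow_mark and port_0 below 0.005 m or distance between probe_yellow_mark and port_1 below 0.005 m or distance between probe_yellow_mark and port_2 below 0.005 m or distance between probe_yellow_mark and port_3 below 0.005 m) and angle between each of probe_red, probe_green, probe_blue, probe_yellow's own z axis and vertical below 0.12 rad and linear speed of each of probe_red, probe_green, probe_blue, probe_yellow, cell below 0.02 m/s); the robot touches nothing.
It fails at once if the gasket is squeezed hard (over 24 N) (contact force between cell and gasket above 24 N).
It fails at once if the timer or the small beaker is moved more than 30 mm (distance of any of timer, beaker from where it was at the start of the episode above 0.03 m).
Of probe_red, probe_green, probe_blue, probe_yellow only 2 to 4 are there at a start; the rules pass over those that are not, and their reading is None.
At some moment in a run one of rack may be knocked a few centimetres aside while the robot is not near it.
It also fails if it takes over 210 s, if anything falls off the work surface, if the arm or the gripper's body presses on something with over 40 N, if the wrist force passes 120 N, or if a joint passes its speed limit or range.

### The arm

A 7-joint arm with a two-finger parallel gripper is mounted at the origin on a cart in front of the work surface, level with it; the furniture and walls round the work are solid. World frame = base frame: x ahead of the robot, y to its left, z up, the work surface at z = 0. Lengths are in m, angles in rad, forces in N, time in s.
With the tool pointing down it reaches from about 0.425 to 0.875 m from the base axis. Payload 4.7 kg.
Tool frame: the origin (TCP) lies between the finger pads; the fingertips stand 14 mm ahead of it and the grasp point (between the pads) lies 5 mm behind it; z points along the fingers, y is the line along which they close (so a half turn about z gives the same grasp; the last joint's range is limited). The gripper opens to 87 mm and grips with 3 to 60 N. Pads are 19 mm wide; open, the fingers measure 117 mm over their backs; the gripper's body (75 mm by 190 mm) begins 51 mm behind the grasp point.
Start: joints at [-1.266, 0.321, -0.07, 1.45, 0.023, 1.371, -0.057], TCP at [0.186, 0.623, 0.237] pointing down, gripper open.
Joint ranges: [-2.86, 2.86], [-0.3, 2.09], [-1.38, 1.24], [0.06, 2.45], [-1.56, 4.7], [0.09, 2.05], [-2.69, 2.69]. Speed limits (rad/s): [2.57, 2.57, 3.14, 3.14, 3.14, 3.14, 3.14].

### API

Orientations are given as a rotation vector (axis times angle).
In Python, from bench import ctrl gives the robot as it stands.
- The arm moves only by the shell command python3 -m inch 'ROWS' [OPENING] [FORCE]. ROWS is JSON, a list of rows, each a list of 6 numbers: the shift along the world's x, y, z in mm, then the turn, a rotation vector about the world's x, y, z in degrees. In form: [[tx, ty, tz, rx, ry, rz], ...]. A call has 1 to 20 rows; each row is the pose to reach, as a shift and turn from the pose commanded when the call began; what a row does not reach only later rows make up. A row lasts 1/8 s, in which the tool goes at most 62.5 mm and 10.7 degrees, less where a joint would pass 70% of its speed; a pose out of reach is approached as far as the arm can. A call with a gripper value outside its range is refused whole. OPENING is the finger opening in mm, from 0 to 87, set as the call begins (- or left out, the last holds). The fingers move at their own pace and stop on an object; FORCE is the grip in N (left out, the last holds). Time passes only in rows, so rows that repeat a pose let the fingers close. It gives the time, the measured TCP pose, the force, the opening and the grip force at its end, in the units of the state.
- ctrl.get_state(): the state, without advancing time (a new reading comes with each control period).
- ctrl.get_image(name): name is "scene" or "top" or "wrist"; returns (picture, depth): 480x640x3 uint8, red, green, blue; 480x640 float32, m along the optical axis (not along the pixel's ray), 0 where there is no reading.
- ctrl.camera_params(name): a dict with "mtx" (3x3 intrinsics, pixels), "T" (4x4, takes a point from camera to world coordinates). Camera axes: x right, y down, z forward; pixel columns grow to the right and rows downward; lengths in m; the calibration is good to about 2 mm. A picture is of the moment at which its call begins: read the wrist's pose just before it. camera_params takes no time and is no camera call; for the wrist camera it gives the pose at the moment of the call.
- ctrl.close_job(): hands the job in; it is judged then, once.
The state is a dict: "time": time; "joint_positions": joint angles; "qd": joint speeds; "joint_torque": joint torques, N m; "position": TCP position; "tool_rot": TCP orientation; "ft_force": force on the tool from outside, world axes, zero at the start; "torque": the same for the moment, N m; "grip_width": opening from 0.0 (shut) to 1.0 (fully open); "grip_force": force on a finger pad.
Only numpy, scipy, OpenCV 4.12 (cv2) and the standard library are available. Lean on these libraries where they do the work, as an engineer would, in place of code of your own. Each camera call takes 0.05 s, during which the arm holds its last target. There are 200 camera calls.

## Working session

There is one attempt and no reset: what is moved stays moved. The work goes in short steps, Python scripts to look and compute and a shell command to move; the robot and the scene stay as the last step left them, time stands still between calls to the robot, and variables do not carry over. Pictures are saved under pics/ and viewed, at most 14 in all, crops included, and the job is handed in when it is done.

```bash
ls; mkdir -p pics
cat > h.py <<'E'
import numpy as np, cv2
from bench import ctrl
def grab(n):
    p=ctrl.camera_params(n); im,d=ctrl.get_image(n); return im,d,np.array(p['mtx']),np.array(p['T'])
def save(n,im): cv2.imwrite('pics/'+n,im[:,:,::-1])
def cloud(d,K,T):
    v,u=np.mgrid[:d.shape[0],:d.shape[1]]
    P=np.stack([(u-K[0,2])/K[0,0]*d,(v-K[1,2])/K[1,1]*d,d],-1)
    return P@T[:3,:3].T+T[:3,3]
def onplane(u,v,z,K,T):
    r=T[:3,:3]@np.array([(u-K[0,2])/K[0,0],(v-K[1,2])/K[1,1],1.]); t=T[:3,3]
    return t+r*(z-t[2])/r[2]
def proj(p,K,T):
    c=T[:3,:3].T@(np.array(p)-T[:3,3]); return (K@c)[:2]/c[2]
E
python3 - <<'E'
from h import *
s=ctrl.get_state(); print(s)
for n in ('scene','top'):
    im,d,K,T=grab(n); save(n+'0.png',im); np.savez(n+'0.npz',im=im,d=d,K=K,T=T); print(n,K.round(1).tolist(),T.round(3).tolist())
E
```

```text
pics
{'time': 0.0, 'joint_positions': array([-1.26590289,  0.32182572, -0.07007536,  1.45168292,  0.02261899,
        1.37075916, -0.05686929]), 'qd': array([-5.90343383e-04,  8.22551540e-05,  1.22674633e-04, -1.44695804e-04,
       -1.45348057e-03,  2.59706839e-03,  1.70799394e-04]), 'joint_torque': array([ 5.57667056e-05, -4.91279769e+01, -4.03597355e-01, -3.12526274e+01,
       -6.39089313e-02,  4.35140985e-02,  1.64522830e-04]), 'position': array([0.18627259, 0.62219741, 0.23545566]), 'tool_rot': array([-4.55059175e-01, -3.10830121e+00,  2.95591185e-03]), 'ft_force': array([-0.94611363, -0.06573258,  0.56043159]), 'torque': array([0.04684053, 0.00229904, 0.02299918]), 'grip_force': 0.0, 'grip_width': 1.002289822694006}
scene [[537.3, 0.0, 318.5], [0.0, 537.3, 238.9], [0.0, 0.0, 1.0]] [[-0.833, -0.406, 0.377, 0.002], [-0.554, 0.623, -0.552, 0.709], [-0.01, -0.668, -0.744, 1.2], [0.0, 0.0, 0.0, 1.0]]
top [[447.4, 0.0, 327.3], [0.0, 447.4, 235.2], [0.0, 0.0, 1.0]] [[-0.01, -0.982, 0.188, 0.291], [-1.0, 0.007, -0.017, -0.064], [0.015, -0.188, -0.982, 1.399], [0.0, 0.0, 0.0, 1.0]]
```

View pics/scene0.png

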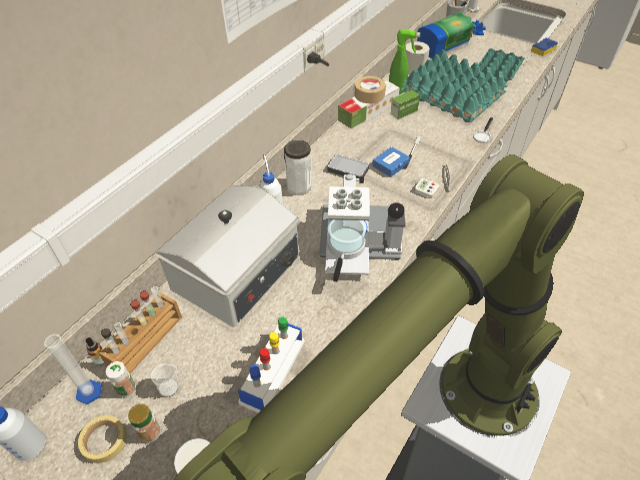

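View pics/top0.png

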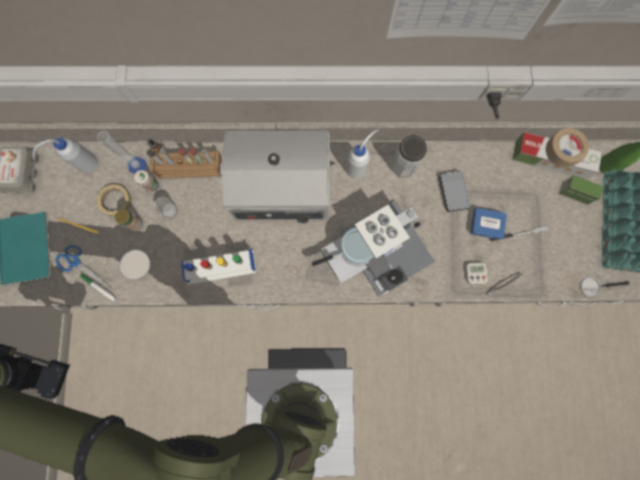

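The scene shows the stand with the lid at about (348,200), the cell at (347,235) with its handle toward (338,268), the knob at (396,212), and the rack at (270,365) holding all four probes. In the top view the lid is at (381,229), the knob at (394,276), the cell at (357,246), the handle at (323,260), the rack at (218,265), the timer at (477,272) and the beaker at (165,203).

```bash
cat > m.py <<'E'
from h import *
def comps(m,minA=8):
    n,l,st,c=cv2.connectedComponentsWithStats(m.astype(np.uint8)); return [(l==i,st[i,4],c[i]) for i in range(1,n) if st[i,4]>=minA]
def heads(im,X,K,T,zt=0.134,win=None):
    hsv=cv2.cvtColor(im,cv2.COLOR_RGB2HSV); H,S,V=hsv[...,0].astype(int),hsv[...,1],hsv[...,2]
    out={}
    for n,(a,b) in dict(red=(172,6),yellow=(20,32),green=(45,85),blue=(100,125)).items():
        hm=(H>=a)&(H<=b) if a<b else (H>=a)|(H<=b)
        m=hm&(S>130)&(V>50)&(X[...,2]>zt-.045)&(X[...,2]<zt+.02)
        if win is not None: m&=win(X)
        out[n]=[(c.round(1).tolist(),int(A),np.median(X[k],0).round(4).tolist()) for k,A,c in comps(m)]
    return out
E
python3 - <<'E'
from m import *
for n in ('top','scene'):
    f=np.load(n+'0.npz'); im,d,K,T=[f[k] for k in ('im','d','K','T')]; X=cloud(d,K,T)
    win=lambda X:(X[...,0]>.35)&(X[...,0]<.8)&(abs(X[...,1])<.6)
    hsv=cv2.cvtColor(im,cv2.COLOR_RGB2HSV); V=hsv[...,2]
    print(n,heads(im,X,K,T,win=win))
    W=(X[...,0]>.4)&(X[...,0]<.75)&(X[...,1]>-.5)&(X[...,1]<-.02)
    for lab,m in dict(lid=W&(X[...,2]>.133)&(X[...,2]<.175)&(V>130),knob=W&(X[...,2]>.145)&(X[...,2]<.185)&(V<80),handle=W&(X[...,2]>.045)&(X[...,2]<.1)&(V<60)).items():
        for k,A,c in comps(m,15):
            P=X[k][:,:2].astype(np.float32)*1000; r=cv2.minAreaRect(P)
            print(lab,A,c.round(1),X[k].mean(0).round(4),np.round(r[0],1),np.round(r[1],1),round(r[2],1))
f=np.load('top0.npz'); im=f['im'][190:310,290:450]; save('topc.png',cv2.resize(im,None,fx=5,fy=5,interpolation=2))
E
```

```text
top {'red': [([204.5, 263.7], 37, [0.4525, 0.264, 0.1318])], 'yellow': [([220.6, 261.1], 41, [0.4604, 0.2173, 0.1324])], 'green': [], 'blue': [([188.2, 266.0], 24, [0.4467, 0.3085, 0.1329])]}
lid 193 [322.  195.8] [ 0.6409 -0.0712  0.1671] [662.5 -83. ] [ 65.7 161.8] 62.9
lid 25 [412.3 162.9] [ 0.7481 -0.3402  0.139 ] [ 747.8 -340.8] [34.6  4.5] 89.0
lid 1681 [385.3 229.5] [ 0.5458 -0.2519  0.1453] [ 556.4 -266.2] [114.9 170.9] 30.6
knob 121 [395.6 274.7] [ 0.4141 -0.2734  0.1632] [ 415.6 -273.4] [28.9 40.9] 3.4
scene {'red': [([141.3, 293.8], 10, [0.7921, 0.3112, 0.152]), ([145.4, 296.7], 24, [0.7798, 0.3124, 0.1478]), ([250.9, 296.3], 16, [0.5974, 0.1432, 0.0924]), ([134.4, 304.6], 33, [0.7825, 0.3431, 0.1511]), ([264.2, 355.3], 126, [0.4516, 0.2719, 0.1305])], 'yellow': [([273.7, 339.3], 123, [0.4592, 0.2263, 0.1277]), ([138.0, 413.4], 233, [0.6006, 0.521, 0.1074])], 'green': [([283.2, 322.2], 63, [0.4658, 0.1786, 0.1346])], 'blue': [([254.0, 370.1], 83, [0.4462, 0.3161, 0.1343]), ([255.4, 378.0], 16, [0.4415, 0.3208, 0.107])]}
lid 1303 [348.7 199.7] [ 0.5455 -0.2431  0.1481] [ 558.4 -261.9] [113.9 173.9] 32.1
lid 189 [290.7 229.9] [ 0.6077 -0.0506  0.1594] [608.8 -57.5] [12.2 73.9] 1.3
knob 128 [394.4 209.5] [ 0.4136 -0.2648  0.1619] [ 415.2 -270.1] [36.1 31.8] 82.7
handle 100 [337.4 269.4] [ 0.4671 -0.0617  0.0769] [470.  -67.7] [11.3 66.6] 20.9
```

View pics/topc.png

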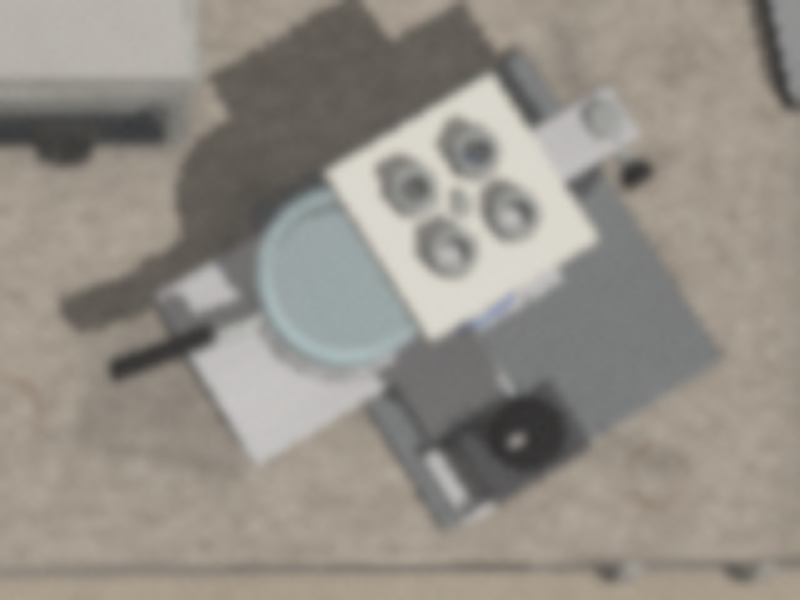

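The crop shows the lid corners at crop pixels (325,173), (490,72), (600,240) and (432,338), the knob at (525,430), and the handle running from (115,370) to (210,335), about 11° off the stand's axis. I'll move above the handle first.

```bash
python3 -m inch '[[55,-60,10,0,0,-8],[110,-120,20,0,0,-16],[160,-190,30,0,0,-24],[200,-260,30,0,0,-32],[220,-320,30,0,0,-40],[240,-380,30,0,0,-46],[255,-440,30,0,0,-52],[270,-500,30,0,0,-52],[275,-560,30,0,0,-52],[280,-620,30,0,0,-52],[284,-670,30,0,0,-52],[284,-690,30,0,0,-52],[284,-690,30,0,0,-52],[284,-690,30,0,0,-52],[284,-690,30,0,0,-52]]'
python3 - <<'E'
from m import *
np.set_printoptions(suppress=True)
f=np.load('top0.npz'); K,T=f['K'],f['T']
L=np.array([onplane(290+(u+.5)/5-.5,190+(v+.5)/5-.5,.144,K,T)[:2] for u,v in [(325,173),(490,72),(600,240),(432,338)]])
e=np.r_[L[1]-L[0],L[2]-L[3]].reshape(2,2); print(L.round(4).tolist(),L.mean(0),np.degrees(np.arctan2(e[:,1],e[:,0])),np.linalg.norm(e,axis=1))
for n in('wrist','top','scene'):
    im,d,K,T=grab(n); save(n+'1.png',im); np.savez(n+'1.npz',im=im,d=d,K=K,T=T)
s=ctrl.get_state(); print(s['joint_positions'],s['position'],s['tool_rot'],s['ft_force'])
print(np.load('wrist1.npz')['T'].round(3))
E
```

```text
time: 1.98
position: [0.4703, -0.0657, 0.2663]
tool_rot: [-1.769, -2.596, -0.0]
ft_force: [0.6, 0.3, 0.3]
grip_width: 1.001
grip_force: 0.0
[[0.5621, -0.1643], [0.6214, -0.2614], [0.5218, -0.321], [0.466, -0.2229]] [ 0.54283542 -0.2423912 ] [-58.62219448 -60.37828442] [0.11376782 0.11278328]
[-0.6034293  -0.1104398   0.64373476  1.84123457  0.06732909  1.38955389
  0.40039602] [ 0.47038463 -0.06574261  0.26640701] [-1.76801893 -2.59654826  0.00030797] [ 0.06485792  0.42039141 -0.07098816]
[[ 0.93   0.356  0.089  0.446]
 [ 0.367 -0.902 -0.227 -0.006]
 [-0.001  0.243 -0.97   0.416]
 [ 0.     0.     0.     1.   ]]
```

View pics/wrist1.png

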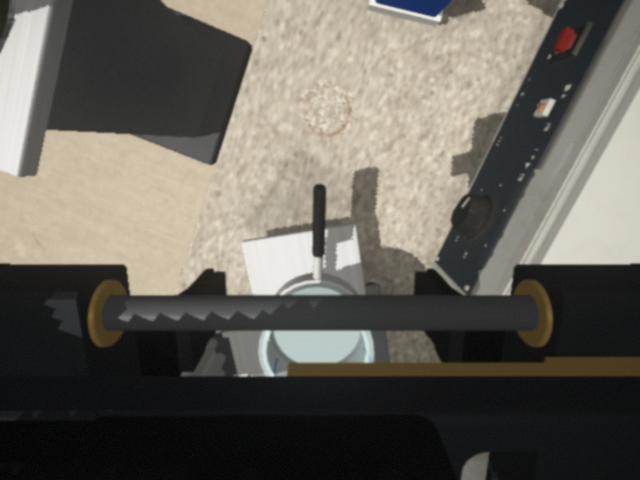

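The wrist view shows the handle as a black bar from about (319,185) to (318,255), nearly vertical in the image, with the platform below it and the cell at (317,330).

Run:
```python
from m import *
for n in('wrist','scene','top'):
    f=np.load(n+'1.npz'); im,d,K,T=[f[k] for k in ('im','d','K','T')]; X=cloud(d,K,T); V=im.max(2)
    W=(X[...,0]>.4)&(X[...,0]<.56)&(X[...,1]>-.2)&(X[...,1]<0)&(X[...,2]>.06)&(X[...,2]<.09)&(V<70)
    for k,A,c in comps(W,20):
        v,u=np.where(k); P=np.array([onplane(a,b,.078,K,T)[:2] for a,b in zip(u,v)],np.float32)*1000; r=cv2.minAreaRect(P)
        print(n,'handle',A,c.round(1),np.median(X[k],0).round(4),np.round(r[0],1),np.round(r[1],1),round(r[2],1))
    W=(X[...,0]>.4)&(X[...,0]<.6)&(X[...,1]>-.25)&(X[...,1]<-.05)&(X[...,2]>.085)&(X[...,2]<.115)
    P=X[W]; 
    if len(P)>20: print(n,'rimz',np.percentile(P[:,2],[10,50,90,97]).round(4), cv2.minEnclosingCircle((P[:,:2]*1000).astype(np.float32)))
    W=(X[...,0]>.4)&(X[...,0]<.6)&(X[...,1]>-.25)&(X[...,1]<-.05)&(X[...,2]>.028)&(X[...,2]<.05)&(V>140)
    if W.sum(): print('plat z',np.median(X[W][:,2]),W.sum())
```

```text
wrist handle 743 [318.7 219.7] [ 0.469  -0.0689  0.0788] [469.6 -70.7] [10.2 66.8] 21.3
wrist rimz [0.0881 0.1063 0.1078 0.1083] ((476.9090576171875, -199.6978302001953), 91.27432250976562)
plat z 0.03718540530993947 4268
scene handle 103 [337.5 269.1] [ 0.4673 -0.0614  0.0782] [467.5 -62.8] [13.  76.6] 21.4
scene rimz [0.0886 0.103  0.11   0.1118] ((477.8749084472656, -199.08689880371094), 92.23332214355469)
plat z 0.037855117804796334 731
top rimz [0.1    0.1044 0.1079 0.1091] ((508.5527648925781, -178.70965576171875), 53.41465377807617)
plat z 0.035195078356985654 192
```

```bash
python3 -m inch '[[-4,3,-50,0,0,0],[-4,3,-100,0,0,0],[-4,3,-150,0,0,0],[-4,3,-185,0,0,0],[-4,3,-206,0,0,0],[-4,3,-206,0,0,0],[-4,3,-206,0,0,0]]' 60; python3 -m inch '[[0,0,0,0,0,0],[0,0,0,0,0,0],[0,0,0,0,0,0],[0,0,0,0,0,0],[0,0,0,0,0,0],[0,0,0,0,0,0],[0,0,0,0,0,0],[0,0,0,0,0,0]]' 5 30
python3 - <<'E'
from m import *
f,d,K,T=grab('top'); X=cloud(d,K,T)
W=(X[...,0]>.4)&(X[...,0]<.6)&(X[...,1]>-.25)&(X[...,1]<-.1)&(X[...,2]>.098)&(X[...,2]<.115)
k=max(comps(W,20),key=lambda c:c[1])[0]; print(cv2.minEnclosingCircle((X[k][:,:2]*1000).astype(np.float32)))
E
```

```text
time: 3.0
position: [0.4672, -0.0638, 0.0614]
tool_rot: [1.77, 2.594, 0.001]
ft_force: [1.2, 0.6, 0.8]
grip_width: 0.688
grip_force: 0.0
time: 4.0
position: [0.4664, -0.0642, 0.0606]
tool_rot: [1.772, 2.594, 0.0]
ft_force: [0.8, -0.7, 0.7]
grip_width: 0.131
grip_force: 30.0
((508.5943908691406, -178.48226928710938), 53.370914459228516)
```

Run:
```python
from m import *
for n in('top0','scene0','wrist1'):
    f=np.load(n+'.npz'); X=cloud(f['d'],f['K'],f['T'])
    for a,b in((.03,.09),(.09,.14),(.14,.2),(.2,.3)):
        W=(X[...,0]>.5)&(X[...,0]<.75)&(X[...,1]>-.12)&(X[...,1]<.2)&(X[...,2]>a)&(X[...,2]<b)
        W&=~(((X[...,0]-.509)**2+(X[...,1]+.179)**2)<.07**2)
        if W.sum()>10:print(n,a,b,W.sum(),np.percentile(X[W][:,0],[2,10]).round(3),np.percentile(X[W][:,1],[2,10]).round(3))
```

```text
top0 0.03 0.09 449 [0.501 0.51 ] [-0.108 -0.095]
top0 0.09 0.14 506 [0.585 0.596] [-0.079 -0.047]
top0 0.14 0.2 2711 [0.602 0.606] [-0.091 -0.068]
top0 0.2 0.3 3271 [0.662 0.671] [-0.08  -0.058]
scene0 0.03 0.09 972 [0.505 0.524] [-0.105 -0.08 ]
scene0 0.09 0.14 1076 [0.589 0.602] [-0.072 -0.037]
scene0 0.14 0.2 2977 [0.604 0.607] [-0.081 -0.053]
scene0 0.2 0.3 3455 [0.659 0.668] [-0.081 -0.054]
wrist1 0.03 0.09 8199 [0.503 0.526] [-0.105 -0.077]
wrist1 0.09 0.14 12737 [0.587 0.6  ] [-0.067 -0.037]
wrist1 0.14 0.2 19512 [0.603 0.603] [-0.049 -0.015]
wrist1 0.2 0.3 1255 [0.507 0.507] [-0.06  -0.058]
```

```bash
python3 -m inch '[[3,-6,0,0,0,0],[7,-13,0,0,0,0],[10,-19,0,0,0,0],[14,-26,0,0,0,0],[17,-32,0,0,0,0],[20,-38,0,0,0,0],[24,-45,0,0,0,0],[27,-51,0,0,0,0],[31,-58,0,0,0,0],[34,-64,0,0,0,0],[34,-64,0,0,0,0],[34,-64,0,0,0,0]]'
python3 - <<'E'
from m import *
s=ctrl.get_state(); print(s['ft_force'])
for n in('top','scene'):
    im,d,K,T=grab(n); save(n+'2.png',im); np.savez(n+'2.npz',im=im,d=d,K=K,T=T); X=cloud(d,K,T)
    # lid: cream mask on plane
    W=(X[...,0]>.44)&(X[...,0]<.65)&(X[...,1]>-.35)&(X[...,1]<-.13)&(X[...,2]>.135)&(X[...,2]<.153)&(im.max(2)>150)
    k=max(comps(W,20),key=lambda c:c[1])[0]; k=cv2.morphologyEx(k.astype(np.uint8),cv2.MORPH_OPEN,np.ones((7,7)))
    v,u=np.where(k); P=np.array([onplane(a,b,.144,K,T)[:2] for a,b in zip(u,v)],np.float32)*1000; print(n,'lid',cv2.minAreaRect(P))
i1=cv2.imread('pics/top2.png')[195:300,310:440]; i2=cv2.imread('pics/scene2.png')[160:300,290:430]
cv2.imwrite('pics/c2.png',np.hstack([cv2.resize(i,(400,400),interpolation=2) for i in(i1,i2)]))
E
```

```text
time: 5.55
position: [0.5009, -0.1298, 0.0606]
tool_rot: [1.771, 2.592, -0.002]
ft_force: [0.9, -2.0, -0.6]
grip_width: 0.131
grip_force: 30.0
[ 0.89792964 -1.96608254 -0.63435581]
top lid ((541.0485229492188, -242.3098907470703), (112.82530975341797, 114.78068542480469), 30.310293197631836)
scene lid ((503.6149597167969, -265.0741271972656), (19.433170318603516, 121.83721923828125), 30.53255844116211)
```

View pics/c2.png

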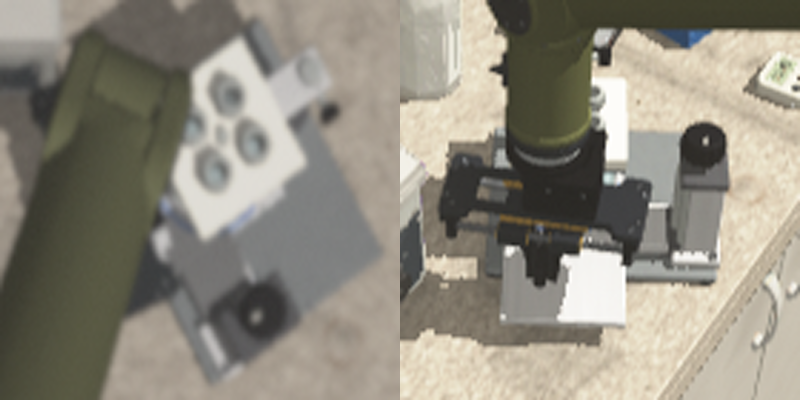

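The lid is partly hidden by the arm; its centre comes out at about (542,-242) mm. By dead reckoning the cell is about 2–3 mm past it, so I'll nudge it back, release, back off, and look at the ring from close up.

```bash
python3 -m inch '[[-1,1,0,0,0,0],[-2,2,0,0,0,0],[-2,2,0,0,0,0]]'; python3 -m inch '[[0,0,0,0,0,0],[0,0,0,0,0,0],[0,0,0,0,0,0],[0,0,0,0,0,0],[-10,27,0,0,0,0],[-20,55,10,0,0,0],[-30,80,40,0,0,0],[-35,85,80,0,0,0],[-35,85,120,0,0,0],[-35,85,120,0,0,0],[-35,85,120,0,0,0]]' 50
python3 - <<'E'
from m import *
for n in('wrist','top','scene'):
    im,d,K,T=grab(n); save(n+'3.png',im); np.savez(n+'3.npz',im=im,d=d,K=K,T=T)
i1=cv2.imread('pics/wrist3.png')[200:480,150:520]; i2=cv2.imread('pics/scene3.png')[170:300,290:430]
cv2.imwrite('pics/c3.png',np.hstack([cv2.resize(i,(400,400),interpolation=2) for i in(i1,i2)]))
E
```

```text
time: 6.02
position: [0.4984, -0.1263, 0.0607]
tool_rot: [1.771, 2.594, 0.0]
ft_force: [0.9, -2.3, -0.3]
grip_width: 0.135
grip_force: 30.0
time: 7.4
position: [0.463, -0.0413, 0.18]
tool_rot: [-1.771, -2.594, 0.0]
ft_force: [0.0, 0.1, -1.4]
grip_width: 0.574
grip_force: 0.0
```

View pics/c3.png

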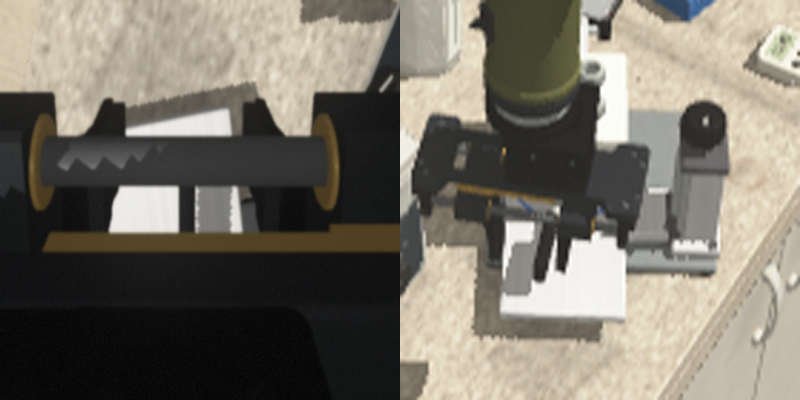

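Both crops show the gripper hiding the cell; the handle is free of the fingers. I'll go above the knob, which clears the camera views.

```bash
python3 -m inch '[[0,0,55,0,0,0],[0,0,110,0,0,0],[-20,-60,115,0,0,0],[-40,-120,115,0,0,0],[-51,-180,115,0,0,0],[-51,-232,115,0,0,0],[-51,-232,115,0,0,0],[-51,-232,115,0,0,0]]' 75
python3 - <<'E'
from m import *
print(ctrl.get_state()['joint_positions'].round(3))
for n in('wrist','top','scene'):
    im,d,K,T=grab(n); save(n+'4.png',im); np.savez(n+'4.npz',im=im,d=d,K=K,T=T)
i1=cv2.imread('pics/top4.png')[195:300,310:440]; i2=cv2.imread('pics/scene4.png')[170:300,290:430]
cv2.imwrite('pics/c4.png',np.hstack([cv2.resize(i,(400,400),interpolation=2) for i in(i1,i2)]))
E
```

```text
time: 8.55
position: [0.4123, -0.2723, 0.2948]
tool_rot: [-1.77, -2.593, 0.001]
ft_force: [0.3, 0.5, 0.1]
grip_width: 0.863
grip_force: 0.0
[-0.526 -0.121  0.991  1.762  0.102  1.449  0.821]
```

View pics/c4.png

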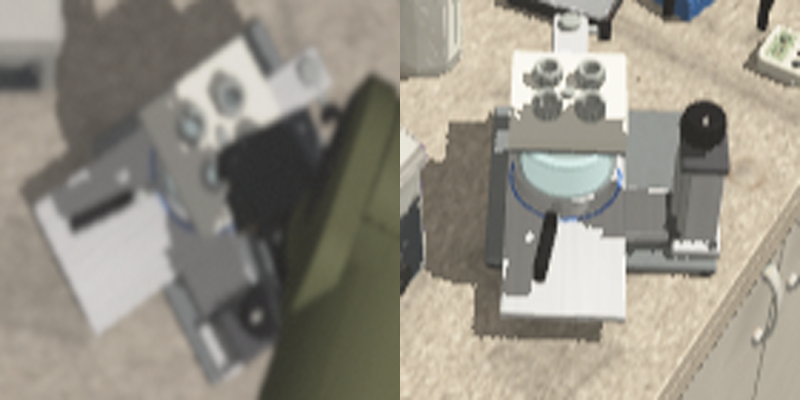

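Scene crop: the blue ring shows as an even band round the base at left (515,190), bottom (570,218) and right (622,185), so the cell looks centred. I'll quantify that and refine the lid and knob positions.

Run:
```python
from m import *
from scipy.optimize import least_squares
def fit(P,r): 
    q=least_squares(lambda c:np.hypot(P[:,0]-c[0],P[:,1]-c[1])-r,P.mean(0),loss='soft_l1',f_scale=2); return q.x.round(1),np.abs(q.fun).mean().round(2)
for n in('scene4','top4'):
    f=np.load(n+'.npz'); im,d,K,T=[f[k] for k in('im','d','K','T')]; X=cloud(d,K,T); hsv=cv2.cvtColor(im,cv2.COLOR_RGB2HSV)
    R=np.hypot(X[...,0]-.542,X[...,1]+.242)
    m=(hsv[...,0]>105)&(hsv[...,0]<130)&(hsv[...,1]>90)&(R<.08)&(X[...,2]<.055)
    v,u=np.where(m); P=np.array([onplane(a,b,.036,K,T)[:2] for a,b in zip(u,v)])*1000
    if len(P)>5: print(n,'ring',len(P),fit(P,55),fit(P,56))
    m=(R<.08)&(X[...,2]>.101)&(X[...,2]<.111); m=max(comps(m,10),key=lambda c:c[1])[0]
    # outer arc: hull points on stand -x side
    P=X[m][:,:2]*1000; S=P-[542,-242]; sx=S@[.506,-.8625]; ang=np.round(np.degrees(np.arctan2(S[:,1],S[:,0]))/6)
    rr=np.hypot(*S.T); Q=np.array([P[ang==a][np.argsort(rr[ang==a])[-2]] for a in set(ang) if (ang==a).sum()>3 and sx[ang==a].max()<-15])
    print(n,'rim',len(Q),fit(Q,53.5),np.median(X[m][:,2]))
    m=(X[...,0]>.36)&(X[...,0]<.46)&(X[...,1]>-.33)&(X[...,1]<-.22)&(X[...,2]>.155)&(X[...,2]<.175)&(im.max(2)<110)
    m=max(comps(m,10),key=lambda c:c[1])[0]; v,u=np.where(m)
    P=np.array([onplane(a,b,.164,K,T)[:2] for a,b in zip(u,v)],np.float32)*1000; print('knob',m.sum(),cv2.minEnclosingCircle(P),P.mean(0))
    m=(R<.085)&(X[...,2]>.138)&(X[...,2]<.152)&(im.max(2)>90); m=cv2.morphologyEx(max(comps(m,10),key=lambda c:c[1])[0].astype(np.uint8),cv2.MORPH_CLOSE,np.ones((9,9)))
    v,u=np.where(m); P=np.array([onplane(a,b,.144,K,T)[:2] for a,b in zip(u,v)],np.float32)*1000; print('lid',cv2.minAreaRect(P))
f=np.load('wrist4.npz'); X=cloud(f['d'],f['K'],f['T']); m=(X[...,2]>.155)&(X[...,2]<.172)&(np.hypot(X[...,0]-.412,X[...,1]+.272)<.04)
print('wrist knob',m.sum(), cv2.minEnclosingCircle((X[m][:,:2]*1000).astype(np.float32)) if m.sum() else '')
```

```text
scene4 ring 15 (array([ 544.7, -240.5]), np.float64(0.97)) (array([ 545.6, -241.9]), np.float64(0.53))
scene4 rim 14 (array([ 546.1, -240.9]), np.float64(1.0)) 0.1076486399109946
knob 137 ((409.754638671875, -267.8478698730469), 23.700767517089844) [ 410.65405 -269.1135 ]
lid ((550.6526489257812, -249.87867736816406), (114.08572387695312, 147.72671508789062), 31.955066680908203)Traceback (most recent call last):
  File "<stdin>", line 11, in <module>
ValueError: max() iterable argument is empty
```

The ring centre is about (545,-241.5) and the rim centre (546,-241) in the same view, so the cell is centred to about 1 mm. The lid fit there was spoiled by the shadow, so I'm not using it. Next I'll turn to the far end of the wrist range and lower onto the knob.

```bash
python3 -m inch '[[0,0,0,0,0,10],[0,0,0,0,0,20],[0,0,0,0,0,30],[0,0,0,0,0,40],[0,0,0,0,0,50],[0,0,0,0,0,60],[0,0,0,0,0,70],[0,0,0,0,0,80],[0,0,0,0,0,90],[0,0,0,0,0,95],[0,0,-40,0,0,95],[0,0,-80,0,0,95],[0,0,-120,0,0,95],[0,0,-145,0,0,95],[0,0,-145,0,0,95],[0,0,-145,0,0,95]]' 75; python3 -m inch '[[0,0,0,0,0,0],[0,0,0,0,0,0],[0,0,0,0,0,0],[0,0,0,0,0,0],[0,0,0,0,0,0],[0,0,0,0,0,0],[0,0,0,0,0,0],[0,0,0,0,0,0]]' 30 30; python3 -c "
from h import *
s=ctrl.get_state();print(s['joint_positions'].round(3),s['torque'])"
```

```text
time: 10.7
position: [0.4132, -0.2731, 0.1515]
tool_rot: [-0.717, 3.058, -0.001]
ft_force: [-0.4, 0.1, 0.0]
grip_width: 0.859
grip_force: 0.0
time: 11.7
position: [0.4127, -0.2736, 0.1508]
tool_rot: [-0.715, 3.059, -0.001]
ft_force: [1.9, -1.0, 0.2]
grip_width: 0.476
grip_force: 30.0
[-0.623  0.079  1.215  1.969 -0.081  1.146  2.654] [-0.27617242 -0.30119918 -0.04703092]
```

```bash
python3 -m inch '[[0,0,0,0,0,-9],[0,0,0,0,0,-18],[0,0,0,0,0,-27],[0,0,0,0,0,-36],[0,0,0,0,0,-45],[0,0,0,0,0,-54],[0,0,0,0,0,-63],[0,0,0,0,0,-72],[0,0,0,0,0,-81],[0,0,0,0,0,-90],[0,0,0,0,0,-99],[0,0,0,0,0,-108],[0,0,0,0,0,-117],[0,0,0,0,0,-126],[0,0,0,0,0,-135],[0,0,0,0,0,-144],[0,0,0,0,0,-153],[0,0,0,0,0,-162],[0,0,0,0,0,-170],[0,0,0,0,0,-170]]'
python3 - <<'E'
from m import *
s=ctrl.get_state();print(s['joint_positions'].round(3),s['torque'].round(3))
im,d,K,T=grab('scene'); X=cloud(d,K,T); m=(X[...,2]<.07)&(X[...,2]>.025)&(abs(X[...,0]-.49)<.05)&(abs(X[...,1]+.13)<.06)&(im.min(2)>150)
print(m.sum(),np.median(X[m],0)); save('scene5.png',im)
E
```

```text
time: 14.2
position: [0.4109, -0.2747, 0.1507]
tool_rot: [2.985, 0.979, -0.004]
ft_force: [-4.0, -4.6, 3.5]
grip_width: 0.474
grip_force: 30.0
[-0.633  0.081  1.228  1.969 -0.08   1.148 -0.31 ] [-1.038  0.943 -0.074]
394 [ 0.46588908 -0.11261527  0.04531886]
```

```bash
python3 -m inch '[[0,0,0,0,0,-9],[0,0,0,0,0,-18],[0,0,0,0,0,-27],[0,0,0,0,0,-36],[0,0,0,0,0,-45],[0,0,0,0,0,-54],[0,0,0,0,0,-63],[0,0,0,0,0,-72],[0,0,0,0,0,-81],[0,0,0,0,0,-90],[0,0,0,0,0,-99],[0,0,0,0,0,-108],[0,0,0,0,0,-117],[0,0,0,0,0,-120],[0,0,0,0,0,-120],[0,0,0,0,0,-120]]' ; python3 -m inch '[[0,0,0,0,0,0],[0,0,0,0,0,0],[0,0,0,0,0,0],[0,0,0,0,0,0],[0,0,20,0,0,0],[0,0,40,0,0,0],[0,0,40,0,0,10],[0,0,40,0,0,20],[0,0,40,0,0,30],[0,0,40,0,0,40],[0,0,40,0,0,50],[0,0,40,0,0,60],[0,0,40,0,0,70],[0,0,40,0,0,80],[0,0,40,0,0,90],[0,0,40,0,0,100],[0,0,40,0,0,110],[0,0,40,0,0,120],[0,0,40,0,0,120]]' 75
python3 - <<'E'
from m import *
s=ctrl.get_state();print(s['joint_positions'].round(3),s['torque'].round(3))
im,d,K,T=grab('scene'); X=cloud(d,K,T); m=(X[...,2]<.07)&(X[...,2]>.025)&(abs(X[...,0]-.49)<.05)&(abs(X[...,1]+.13)<.06)&(im.min(2)>150)
print(m.sum(),np.median(X[m],0)); save('scene5.png',im)
E
```

```text
time: 16.25
position: [0.4116, -0.273, 0.1507]
tool_rot: [2.343, -2.093, -0.004]
ft_force: [-3.2, -0.3, 6.3]
grip_width: 0.471
grip_force: 30.0
time: 18.62
position: [0.4123, -0.2732, 0.1905]
tool_rot: [-2.986, -0.977, -0.0]
ft_force: [-0.0, -0.4, -0.5]
grip_width: 0.859
grip_force: 0.0
[-0.686 -0.026  1.224  1.921  0.025  1.23  -0.409] [-0.099  0.146 -0.013]
535 [ 0.4692311  -0.13016352  0.05096267]
```

```bash
python3 -m inch '[[0,0,0,0,0,10],[0,0,0,0,0,20],[0,0,0,0,0,30],[0,0,0,0,0,40],[0,0,0,0,0,50],[0,0,0,0,0,60],[0,0,-20,0,0,60],[0,0,-40,0,0,60],[0,0,-40,0,0,60]]' 75;  python3 -m inch '[[0,0,0,0,0,0],[0,0,0,0,0,0],[0,0,0,0,0,0],[0,0,0,0,0,0],[0,0,0,0,0,0],[0,0,0,0,0,0]]' 30 30; python3 -m inch '[[0,0,0,0,0,-9],[0,0,0,0,0,-18],[0,0,0,0,0,-27],[0,0,0,0,0,-36],[0,0,0,0,0,-45],[0,0,0,0,0,-54],[0,0,0,0,0,-63],[0,0,0,0,0,-72],[0,0,0,0,0,-81],[0,0,0,0,0,-90],[0,0,0,0,0,-99],[0,0,0,0,0,-105],[0,0,0,0,0,-105],[0,0,0,0,0,-105]]' ;python3 - <<'E'
from m import *
s=ctrl.get_state();print(s['joint_positions'].round(3),s['torque'].round(3))
for i in range(2):
  im,d,K,T=grab('scene'); X=cloud(d,K,T); m=(X[...,2]<.07)&(X[...,2]>.025)&(abs(X[...,0]-.49)<.05)&(abs(X[...,1]+.13)<.06)&(im.min(2)>150)
  print(m.sum(),np.median(X[m],0))
save('scene5.png',im)
E
```

```text
time: 19.8
position: [0.4113, -0.2729, 0.1495]
tool_rot: [-2.097, -2.336, 0.004]
ft_force: [-0.1, -1.0, 0.3]
grip_width: 0.866
grip_force: 0.0
time: 20.55
position: [0.4117, -0.2734, 0.1508]
tool_rot: [-2.095, -2.339, 0.001]
ft_force: [-5.5, 1.2, 6.0]
grip_width: 0.476
grip_force: 30.0
time: 22.3
position: [0.4125, -0.2742, 0.1508]
tool_rot: [3.131, -0.235, 0.001]
ft_force: [-2.0, -4.3, 1.2]
grip_width: 0.476
grip_force: 30.0
[-0.635  0.081  1.229  1.969 -0.083  1.145 -1.094] [-0.712  0.442 -0.041]
588 [ 0.47126776 -0.12850192  0.05556358]
591 [ 0.47069824 -0.12876266  0.05543479]
```

```bash
python3 -m inch '[[0,0,0,0,0,-6],[0,0,0,0,0,-12],[0,0,0,0,0,-18],[0,0,0,0,0,-24],[0,0,0,0,0,-30],[0,0,0,0,0,-36],[0,0,0,0,0,-42],[0,0,0,0,0,-48],[0,0,0,0,0,-54],[0,0,0,0,0,-55],[0,0,0,0,0,-55]]' ; python3 -m inch '[[0,0,0,0,0,0],[0,0,0,0,0,0],[0,0,0,0,0,0],[0,0,0,0,0,0],[0,0,30,0,0,0],[0,0,60,0,0,0],[0,0,110,0,0,0],[0,0,150,0,0,10],[0,0,150,0,0,20],[0,0,150,0,0,30],[0,0,150,0,0,40],[0,0,150,0,0,50],[0,0,150,0,0,60],[0,0,150,0,0,70],[0,0,150,0,0,80],[0,0,150,0,0,80]]' 75
python3 - <<'E'
from m import *
s=ctrl.get_state();print(s['joint_positions'].round(3))
im,d,K,T=grab('scene'); X=cloud(d,K,T); m=(X[...,2]<.07)&(X[...,2]>.025)&(abs(X[...,0]-.49)<.05)&(abs(X[...,1]+.13)<.06)&(im.min(2)>150)
print(m.sum(),np.median(X[m],0))
im2,d2,K2,T2=grab('top')
cv2.imwrite('pics/c6.png',np.hstack([cv2.resize(i[:,:,::-1],(400,400),interpolation=2) for i in(im[170:300,290:430],im2[195:300,310:440])]))
W=lambda X:(X[...,0]>.35)&(X[...,0]<.56)&(X[...,1]>.1)&(X[...,1]<.45)
print(heads(im2,cloud(d2,K2,T2),K2,T2,win=W)); print(heads(im,X,K,T,win=W))
E
```

```text
time: 23.78
position: [0.4121, -0.2747, 0.1508]
tool_rot: [2.668, -1.656, 0.002]
ft_force: [-2.0, -5.5, 2.1]
grip_width: 0.472
grip_force: 30.0
time: 25.78
position: [0.4124, -0.2731, 0.3005]
tool_rot: [-3.11, -0.444, -0.0]
ft_force: [-0.4, 0.5, -0.4]
grip_width: 0.863
grip_force: 0.0
[-0.855 -0.271  1.205  1.755  0.253  1.488 -0.972]
725 [ 0.47750644 -0.13799187  0.05780296]
{'red': [([204.5, 263.6], 34, [0.4531, 0.2636, 0.1317])], 'yellow': [([220.6, 261.1], 41, [0.4602, 0.2174, 0.1328])], 'green': [], 'blue': [([187.9, 266.5], 32, [0.4453, 0.3089, 0.132])]}
{'red': [([264.2, 355.2], 125, [0.4521, 0.272, 0.1301])], 'yellow': [([273.7, 339.1], 126, [0.4595, 0.2266, 0.1297])], 'green': [([283.2, 322.3], 71, [0.4649, 0.1791, 0.135])], 'blue': [([254.7, 371.5], 112, [0.4439, 0.3159, 0.1331])]}
```

View pics/c6.png

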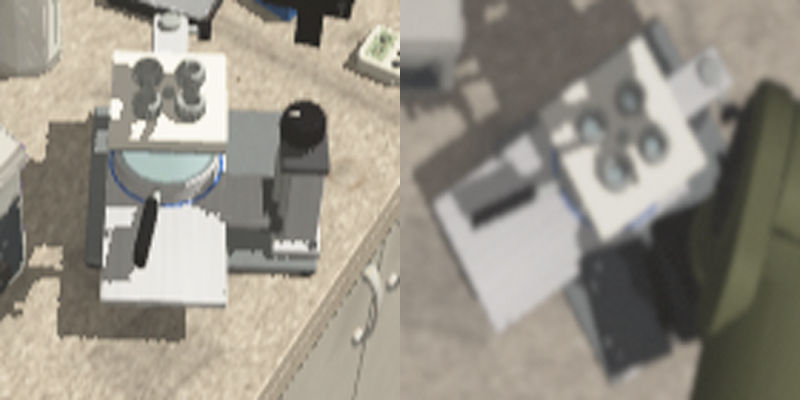

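Both crops show the platform raised and the ring still even round the cell. Platform height is about 56 mm, so the rim is at 126 mm, about 2 mm into the gasket (roughly 10 N). Next is a close wrist view of the glands.

```bash
python3 -m inch '[[30,6,20,0,0,0],[69,13,40,0,0,0],[69,13,40,0,0,0],[69,13,40,0,0,0],[69,13,40,0,0,0]]' 60
python3 - <<'E'
from m import *
im,d,K,T=grab('wrist'); save('wrist6.png',im); np.savez('wrist6.npz',im=im,d=d,K=K,T=T)
print(K[0,0],[proj((.543,-.242,z),K,T).round(0) for z in(.144,.16)])
E
```

```text
time: 26.5
position: [0.4802, -0.2611, 0.3408]
tool_rot: [-3.108, -0.443, -0.002]
ft_force: [-0.3, 0.0, 0.3]
grip_width: 0.691
grip_force: 0.0
373.15108705304783 [array([318., 144.]), array([317., 144.])]
```

View pics/wrist6.png

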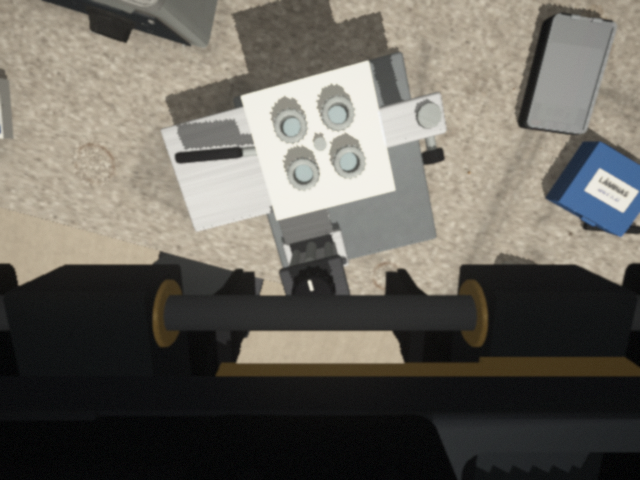

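The wrist view shows the lid quad with corners near (243,95), (368,62), (395,190) and (277,219), and the gland bores at about (290,126), (337,114), (303,173) and (347,161).

```bash
cat > g.py <<'E'
from m import *
def glands(im,d,K,T,c0=(.543,-.242)):
    X=cloud(d,K,T); hsv=cv2.cvtColor(im,cv2.COLOR_RGB2HSV).astype(int)
    m=(np.hypot(X[...,0]-c0[0],X[...,1]-c0[1])<.085)&(im.min(2)>190)&(X[...,2]>.125)
    k=max(comps(m,50),key=lambda c:c[1])[0].astype(np.uint8)
    k=cv2.morphologyEx(k,cv2.MORPH_CLOSE,np.ones((3,3))); cn=max(cv2.findContours(k,0,1)[0],key=cv2.contourArea)
    P=np.array([onplane(u,v,.144,K,T)[:2] for u,v in cn[:,0]],np.float32)*1000
    r=cv2.minAreaRect(P); out=[]
    g=cv2.resize(cv2.cvtColor(im,cv2.COLOR_RGB2GRAY),None,fx=4,fy=4,interpolation=cv2.INTER_CUBIC)
    a=np.radians((r[2]+45)%90-45) ; c=np.array(r[0])
    for sx in(-21,21):
        for sy in(-21,21):
            w=c+[sx*np.cos(a)-sy*np.sin(a),sx*np.sin(a)+sy*np.cos(a)]
            u,v=proj((w[0]/1e3,w[1]/1e3,.16),K,T)*4+1.5; R=K[0,0]/(T[2,3]-.16)*.0087*4
            u0,v0=int(u-2.2*R),int(v-2.2*R); q=cv2.medianBlur(g[v0:int(v+2.2*R),u0:int(u+2.2*R)],5)
            h=cv2.HoughCircles(q,cv2.HOUGH_GRADIENT,1,200,param1=80,param2=8,minRadius=int(R*.8),maxRadius=int(R*1.15))
            if h is not None:
                x=h[0][0]; b=onplane((x[0]+u0-1.5)/4,(x[1]+v0-1.5)/4,.16,K,T)*1000; out.append((w.round(1).tolist(),b[:2].round(1).tolist(),(x[2]/R).round(2)))
            else: out.append((w.round(1).tolist(),None))
    return r,out
E
python3 - <<'E'
from g import *
f=np.load('wrist6.npz'); r,o=glands(*[f[k] for k in('im','d','K','T')]); print(r); [print(x) for x in o]; print(np.mean([x[1] for x in o if x[1]],0))
E
```

```text
((549.8826904296875, -255.16859436035156), (113.97706604003906, 140.6576690673828), 30.65121841430664)
([542.5, -283.9], [536.0, -272.4], np.float64(1.07))
([521.1, -247.8], [515.8, -237.5], np.float64(0.84))
([578.7, -262.5], [573.7, -252.9], np.float64(0.86))
([557.2, -226.4], [550.6, -218.2], np.float64(1.02))
[ 544.025 -245.25 ]
```

```bash
sed -i 's/&(X\[...,2\]>.125)/\&(X[...,2]>.137)/; s/    k=cv2.morphologyEx(k,cv2.MORPH_CLOSE,np.ones((3,3)));/    k=cv2.morphologyEx(cv2.morphologyEx(k,cv2.MORPH_CLOSE,np.ones((25,25))),cv2.MORPH_OPEN,np.ones((61,61)));/' g.py
python3 - <<'E'
from g import *
f=np.load('wrist6.npz'); r,o=glands(*[f[k] for k in('im','d','K','T')]); print(r); [print(x) for x in o]; print(np.mean([x[1] for x in o if x[1]],0))
E
```

```text
Traceback (most recent call last):
  File "g.py", line 6, in glands
    k=cv2.morphologyEx(cv2.morphologyEx(k,cv2.MORPH_CLOSE,np.ones((25,25))),cv2.MORPH_OPEN,np.ones((61,61))); cn=max(cv2.findContours(k,0,1)[0],key=cv2.contourArea)
                                                                                                                 ~~~^^^^^^^^^^^^^^^^^^^^^^^^^^^^^^^^^^^^^^^^^^^^^^^^
ValueError: max() iterable argument is empty
```

```bash
sed -i 's/np.ones((61,61))/np.ones((41,41))/' g.py
python3 - <<'E'
from g import *
f=np.load('wrist6.npz'); im,d,K,T=[f[k] for k in('im','d','K','T')]; X=cloud(d,K,T)
print(X[[100,140,200],[260,320,290]].round(3),im[[100,140,200],[260,320,290]])
m=(np.hypot(X[...,0]-.543,X[...,1]+.242)<.085)&(im.min(2)>190)
for z in(.12,.13,.137,.14,.145): print(z,(m&(X[...,2]>z)).sum())
r,o=glands(im,d,K,T); print(r); [print(x) for x in o]; print(np.mean([x[1] for x in o if x[1]],0))
E
```

```text
[[ 0.564 -0.184  0.146]
 [ 0.547 -0.243  0.151]
 [ 0.487 -0.232  0.145]] [[241 240 232]
 [194 196 186]
 [243 242 234]]
0.12 12668
0.13 12668
0.137 12668
0.14 12668
0.145 7828Traceback (most recent call last):
  File "<stdin>", line 6, in <module>
  File "g.py", line 6, in glands
    k=cv2.morphologyEx(cv2.morphologyEx(k,cv2.MORPH_CLOSE,np.ones((25,25))),cv2.MORPH_OPEN,np.ones((41,41))); cn=max(cv2.findContours(k,0,1)[0],key=cv2.contourArea)
                                                                                                                 ~~~^^^^^^^^^^^^^^^^^^^^^^^^^^^^^^^^^^^^^^^^^^^^^^^^
ValueError: max() iterable argument is empty
```

```bash
sed -i 's/^    k=cv2.morphologyEx.*$/    k=cv2.drawContours(np.zeros_like(k),[max(cv2.findContours(k,0,1)[0],key=cv2.contourArea)],-1,1,-1); k=cv2.morphologyEx(k,cv2.MORPH_OPEN,cv2.getStructuringElement(2,(45,45))); cn=max(cv2.findContours(k,0,1)[0],key=cv2.contourArea)/' g.py
python3 - <<'E'
from g import *
f=np.load('wrist6.npz'); im,d,K,T=[f[k] for k in('im','d','K','T')]
r,o=glands(im,d,K,T); print(r); [print(x) for x in o]; print(np.mean([x[1] for x in o if x[1]],0))
E
```

```text
((545.959716796875, -248.5203857421875), (113.96051788330078, 125.18208312988281), 30.574430465698242)
([538.6, -277.3], [536.0, -272.4], np.float64(1.07))
([517.2, -241.1], [516.1, -237.1], np.float64(0.88))
([574.7, -255.9], [571.3, -251.2], np.float64(1.1))
([553.4, -219.8], [550.7, -215.8], np.float64(1.13))
[ 543.525 -244.125]
```

Gland grid from the wrist view: centre (543.3,-243.9), stand yaw -59.4°, and the four Hough bores agree within about 1.5 mm. Now the rack, viewed the same way.

```bash
python3 -m inch '[[-2,50,0,0,0,9],[-4,105,0,0,0,18],[-6,160,0,0,0,27],[-8,215,-5,0,0,36],[-10,270,-10,0,0,45],[-12,325,-20,0,0,54],[-13,380,-30,0,0,63],[-13,430,-31,0,0,72],[-13,442,-31,0,0,83],[-13,442,-31,0,0,83],[-13,442,-31,0,0,83],[-13,442,-31,0,0,83]]' 60
cat > r.py <<'E'
from m import *
def rack(im,d,K,T,zt=.134):
    hsv=cv2.cvtColor(im,cv2.COLOR_RGB2HSV); X=cloud(d,K,T); H,S,V=[hsv[...,i].astype(int) for i in range(3)]; o={}
    W=(X[...,2]>zt-.006)&(X[...,2]<zt+.008)&(X[...,0]>.33)&(X[...,0]<.6)&(X[...,1]>.05)&(X[...,1]<.45)
    for n,(a,b) in dict(red=(170,8),yellow=(18,34),green=(40,90),blue=(95,130)).items():
        hm=(H>=a)&(H<=b) if a<b else (H>=a)|(H<=b)
        for k,A,c in comps(W&hm&(S>90),40):
            v,u=np.where(k); P=np.array([onplane(x,y,zt,K,T)[:2] for x,y in zip(u,v)],np.float32)*1000
            o[n]=(c.round(0).tolist(),int(A),np.round(cv2.minEnclosingCircle(P)[0],1),round(cv2.minEnclosingCircle(P)[1],1),P.mean(0).round(1))
    return o
E
python3 - <<'E'
from r import *
im,d,K,T=grab('wrist'); save('wrist7.png',im); np.savez('wrist7.npz',im=im,d=d,K=K,T=T)
for k,v in rack(im,d,K,T).items(): print(k,v)
s=ctrl.get_state(); print(s['joint_positions'].round(2))
E
```

```text
time: 28.05
position: [0.4686, 0.1803, 0.31]
tool_rot: [-2.037, -2.39, -0.002]
ft_force: [-0.2, -0.8, -0.1]
grip_width: 0.69
grip_force: 0.0
red ([320.0, 118.0], 503, array([454.9, 265. ]), 10.5, array([454.8, 265.1], dtype=float32))
yellow ([321.0, 172.0], 464, array([462.1, 220.7]), 10.6, array([462. , 220.9], dtype=float32))
green ([321.0, 224.0], 372, array([469.2, 176.2]), 10.3, array([469.4, 176. ], dtype=float32))
blue ([320.0, 59.0], 554, array([447.3, 309.5]), 10.6, array([447.4, 309.7], dtype=float32))
[-1.27 -0.07  0.82  1.72  0.05  1.47 -0.3 ]
```

View pics/wrist7.png

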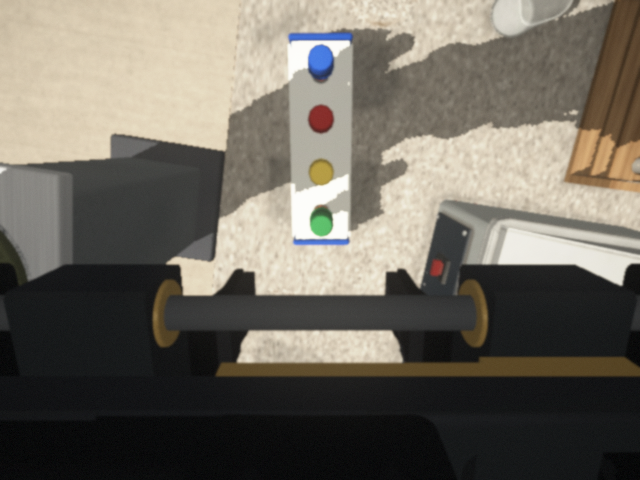

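The wrist view shows the four heads in a column: blue (320,59), red (320,118), yellow (321,172) and green (321,224). I'll take green first.

```bash
python3 -m inch '[[1,-4,-50,0,0,0],[1,-4,-100,0,0,0],[1,-4,-150,0,0,0],[1,-4,-185,0,0,0],[1,-4,-199,0,0,0],[1,-4,-199,0,0,0],[1,-4,-199,0,0,0]]' 50; python3 -m inch '[[0,0,0,0,0,0],[0,0,0,0,0,0],[0,0,0,0,0,0],[0,0,0,0,0,0],[0,0,0,0,0,0],[0,0,0,0,0,0]]' 5 45; python3 -m inch '[[0,0,15,0,0,0],[0,0,40,0,0,0],[0,0,80,0,0,0],[0,0,120,0,0,0],[0,0,160,0,0,0],[0,0,190,0,0,0],[0,0,190,0,0,0],[0,0,190,0,0,0]]'
python3 - <<'E'
from r import *
im,d,K,T=grab('wrist'); save('wrist8.png',im); np.savez('wrist8.npz',im=im,d=d,K=K,T=T)
for k,v in rack(im,d,K,T).items(): print(k,v)
E
```

```text
time: 28.98
position: [0.4706, 0.1782, 0.1121]
tool_rot: [2.033, 2.394, 0.004]
ft_force: [-0.3, 0.5, 0.3]
grip_width: 0.574
grip_force: 0.0
time: 29.72
position: [0.4696, 0.1779, 0.1108]
tool_rot: [2.033, 2.395, 0.001]
ft_force: [0.8, 0.2, 0.6]
grip_width: 0.239
grip_force: 44.9
time: 30.72
position: [0.4688, 0.1774, 0.3]
tool_rot: [-2.033, -2.394, 0.002]
ft_force: [-0.4, -0.0, -0.8]
grip_width: 0.236
grip_force: 44.9
red ([321.0, 113.0], 548, array([454.5, 265. ]), 10.5, array([454.6, 265. ], dtype=float32))
yellow ([321.0, 169.0], 493, array([461.7, 220.6]), 10.6, array([461.6, 220.7], dtype=float32))
blue ([322.0, 51.0], 600, array([447.3, 309.5]), 10.5, array([447.5, 309.6], dtype=float32))
```

View pics/wrist8.png

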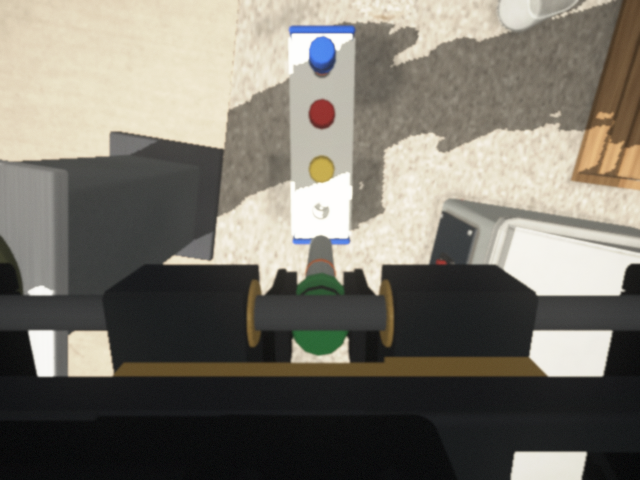

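The held green probe is at (320,315) with its tip near (321,238). Now its offset from the TCP, using the head's lower edge (row 355) and the tip.

```bash
cat > held.py <<'E'
from m import *
def held(im,K,T,st,color,verbose=0):
    # offset (mm) of head centre from TCP along tool x, from the head's lower edge in the image; head top 0.0232 above TCP
    p=st['position']; R=cv2.Rodrigues(st['tool_rot'])[0]; hsv=cv2.cvtColor(im,cv2.COLOR_RGB2HSV); H,S,V=[hsv[...,i].astype(int) for i in range(3)]
    a,b=dict(red=(170,8),yellow=(18,34),green=(40,90),blue=(95,130))[color]; hm=((H>=a)&(H<=b) if a<b else (H>=a)|(H<=b))&(S>90)&(V>30)
    m=np.zeros_like(hm); m[332:359,285:356]=hm[332:359,285:356]; v,u=np.where(m)
    w=onplane((u.min()+u.max())/2,v.max()+.5,p[2]+.0232,K,T); q=R.T@(w-p)*1000
    return m.sum(),(u.min(),u.max(),v.max()),(q[0]+11).round(1),q[1].round(1)
E
python3 - <<'E'
from held import *
f=np.load('wrist8.npz'); im,K,T=f['im'],f['K'],f['T']; s=ctrl.get_state(); print(held(im,K,T,s,'green'))
p=s['position']; print(s['position'],[proj(p+[0,0,dz],K,T).round(1) for dz in(-.105,-.042,.0232)])
g=im[225:275,295:345].astype(int); print(g[::3,26].tolist())
E
```

```text
(np.int64(904), (np.int64(292), np.int64(347), np.int64(354)), np.float64(-2.0), np.float64(-0.7))
[0.46861928 0.1773039  0.29949134] [array([320.9, 238.4]), array([321., 267.]), array([321.3, 323.3])]
[[255, 254, 253], [255, 254, 253], [254, 254, 253], [242, 241, 233], [119, 118, 111], [115, 115, 108], [115, 114, 106], [114, 113, 105], [113, 112, 105], [114, 113, 107], [109, 109, 102], [125, 103, 89], [133, 106, 91], [111, 110, 103], [109, 108, 102], [105, 106, 100], [76, 100, 75]]
```

```bash
python3 -m inch '[[0,-45,0,0,0,0],[0,-100,0,0,0,0],[5,-155,0,0,0,-4],[10,-210,0,0,0,-8],[15,-265,0,0,0,-12],[25,-320,0,0,0,-16],[50,-370,0,0,0,-20],[85,-410,0,0,0,-23.5],[104,-427,0,0,0,-23.5],[104,-427,-15,0,0,-23.5],[104,-427,-25,0,0,-23.5],[104,-427,-25,0,0,-23.5],[104,-427,-25,0,0,-23.5]]'
python3 - <<'E'
from held import *
s=ctrl.get_state(); im,d,K,T=grab('wrist'); save('wrist9.png',im); np.savez('wrist9.npz',im=im,d=d,K=K,T=T)
print(s['position'],s['ft_force'],held(im,K,T,s,'green'))
for g in((.5507,-.2154),(.515,-.2367),(.536,-.2725),(.572,-.2513)): print(proj((*g,.16),K,T).round(1))
E
```

```text
time: 32.4
position: [0.5734, -0.2481, 0.2763]
tool_rot: [-2.477, -1.933, -0.004]
ft_force: [0.2, -0.2, -1.1]
grip_width: 0.242
grip_force: 44.9
[ 0.57343037 -0.24805709  0.27634596] [ 0.15343334 -0.22790465 -1.09172433] (np.int64(925), (np.int64(292), np.int64(347), np.int64(354)), np.float64(-1.8), np.float64(-0.2))
[277.9 199.3]
[238.8 239. ]
[279.4 277.1]
[318.9 239.4]
```

View pics/wrist9.png

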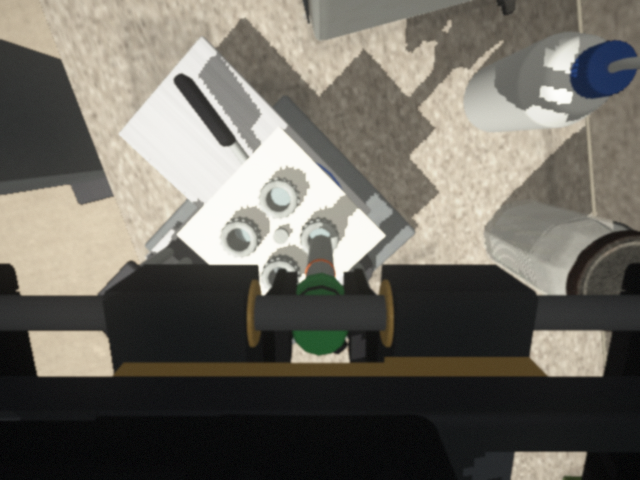

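The image shows G1's bore at about (279,197), G2's at (240,236), and the probe tip just over G4 at (320,237). I'll measure the bores against the tip in this view.

```bash
cat > near.py <<'E'
from m import *
def bore(im,K,T,g):
    u,v=proj((*g,.16),K,T); F=8; R=K[0,0]/(T[2,3]-.16)*.0087
    w=int(2*R)+2; u0,v0=int(u)-w,int(v)-w; q=cv2.resize(cv2.cvtColor(im[v0:v0+2*w+1,u0:u0+2*w+1],cv2.COLOR_RGB2GRAY),None,fx=F,fy=F,interpolation=cv2.INTER_CUBIC)
    h=cv2.HoughCircles(cv2.medianBlur(q,9),cv2.HOUGH_GRADIENT,1,400,param1=60,param2=8,minRadius=int(R*F*.85),maxRadius=int(R*F*1.15))
    if h is None: return None
    x=h[0][0]; uv=np.array([u0+(x[0]+.5)/F-.5,v0+(x[1]+.5)/F-.5]); return uv.round(1),(uv-[u,v]).round(1),(onplane(*uv,.16,K,T)[:2]*1000).round(1),round(x[2]/F/R,2)
E
python3 - <<'E'
from near import *
f=np.load('wrist9.npz'); im,K,T=f['im'],f['K'],f['T']
for g in((.5507,-.2154),(.515,-.2367),(.536,-.2725)): print(bore(im,K,T,g))
p=np.array([ 0.57343, -0.24806,0.27635]); print(proj(p+[-.00045,-.00174,-.105],K,T),proj(p+[0,0,-.105],K,T))
c=cv2.resize(im[180:280,225:345],None,fx=6,fy=6,interpolation=cv2.INTER_CUBIC); save('c9.png',c)
E
```

```text
(array([278., 199.], dtype=float32), array([ 0.1, -0.3]), array([ 550.9, -215.2]), np.float64(1.02))
(array([238.5, 239. ], dtype=float32), array([-0.3,  0. ]), array([ 514.8, -236.7]), np.float64(0.99))
(array([279.1, 278.1], dtype=float32), array([-0.3,  1.1]), array([ 535.6, -273.3]), np.float64(0.92))
[319.6992253  241.07715607] [319.720913   238.60411686]
```

View pics/c9.png

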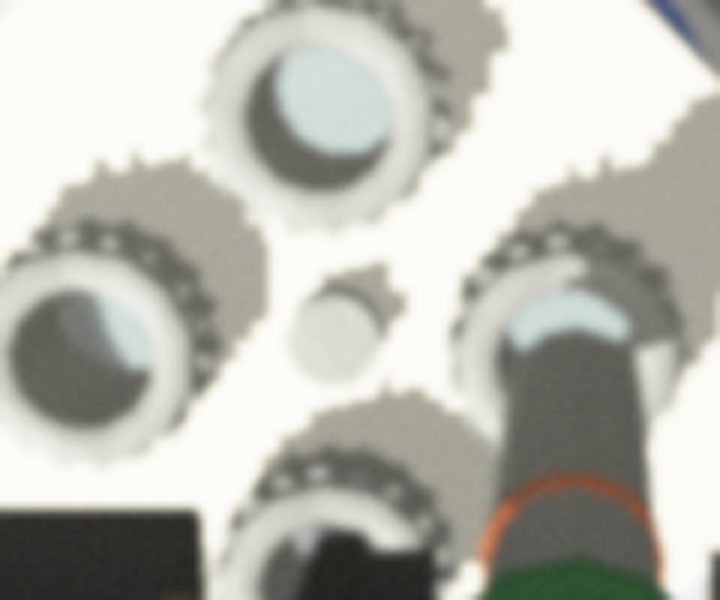

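Predicted and imaged bores agree to 0.3 mm. The shaft runs down the crop at columns 507–642 (centre about 574), with its tip edge at row 333 and the orange ring's upper edge at row 475. I'll work out the probe axis at mark and tip height.

Run:
```python
from m import *
f=np.load('wrist9.npz'); im,K,T=f['im'],f['K'],f['T']; R=cv2.Rodrigues(np.array([-2.477,-1.933,-.004]))[0]; p=np.array([ 0.57343, -0.24806,0.27635])
for lab,row,col,z,r in(('mark',180+474/6-.4,320.5,p[2]-.1048+.063+.0012,8),('tip r6.5',180+333/6-.4,320.5,p[2]-.1048,6.5),('tip r5',235.1,320.5,p[2]-.1048,5),('tip+6 r8',235.1,320.5,p[2]-.0988,8)):
    q=R.T@(onplane(col,row,z,K,T)-p)*1000; print(lab,row,'x off',(q[0]-r).round(2),'y off',q[1].round(2))
```

```text
mark 258.6 x off -2.8 y off 0.28
tip r6.5 235.1 x off -4.1 y off 0.35
tip r5 235.1 x off -2.6 y off 0.35
tip+6 r8 235.1 x off -4.14 y off 0.34
```

```bash
python3 -m inch '[[-1,0,0,0,0,0],[-1,0,-5,0,0,0],[-1,0,-10,0,0,0],[-1,0,-15,0,0,0],[-1,0,-18,0,0,0],[-1,0,-18,0,0,0]]'; python3 -m inch '[[0,0,-2,0,0,0],[0,0,-4,0,0,0],[0,0,-6,0,0,0],[0,0,-6,0,0,0]]'
```

```text
time: 33.2
position: [0.5723, -0.2491, 0.2572]
tool_rot: [-2.478, -1.93, 0.0]
ft_force: [0.7, 0.8, -0.9]
grip_width: 0.242
grip_force: 44.9
time: 33.7
position: [0.5722, -0.2492, 0.2515]
tool_rot: [-2.478, -1.93, 0.0]
ft_force: [-1.1, 1.3, 0.0]
grip_width: 0.238
grip_force: 45.0
```

```bash
python3 -m inch '[[0,0,-3,0,0,0],[0,0,-7,0,0,0],[0,0,-11,0,0,0],[0,0,-15,0,0,0],[0,0,-15,0,0,0]]';  python3 -m inch '[[0,0,-6,0,0,0],[0,0,-12,0,0,0],[0,0,-18,0,0,0],[0,0,-24,0,0,0],[0,0,-30,0,0,0],[0,0,-34,0,0,0],[0,0,-34,0,0,0],[0,0,-34,0,0,0]]'
python3 - <<'E'
from held import *
s=ctrl.get_state(); im,d,K,T=grab('wrist'); save('wrist10.png',im); print(s['position'],s['ft_force'],held(im,K,T,s,'green'))
E
```

```text
time: 34.33
position: [0.5722, -0.2489, 0.2356]
tool_rot: [-2.478, -1.93, 0.001]
ft_force: [-0.8, 1.3, -1.4]
grip_width: 0.242
grip_force: 44.9
time: 35.33
position: [0.5723, -0.249, 0.2017]
tool_rot: [-2.478, -1.931, 0.001]
ft_force: [-0.1, 1.2, -3.8]
grip_width: 0.243
grip_force: 44.9
[ 0.57233628 -0.24903562  0.20172001] [-0.13074996  1.24861919 -3.79207918] (np.int64(888), (np.int64(292), np.int64(347), np.int64(354)), np.float64(-1.9), np.float64(-0.2))
```

Force is small and the head hasn't slipped in the grip, so I'll release and return to the rack view.

```bash
python3 -m inch '[[0,0,0,0,0,0],[0,0,0,0,0,0],[0,0,0,0,0,0],[0,0,0,0,0,0],[0,0,40,0,0,0],[0,0,80,0,0,0],[0,0,108,0,0,0],[0,0,108,0,0,0]]' 42
python3 - <<'E'
from held import *
im,d,K,T=grab('wrist'); np.savez('wrist11.npz',im=im,d=d,K=K,T=T)
c=cv2.resize(im[150:300,200:400],None,fx=3,fy=3,interpolation=cv2.INTER_CUBIC); save('c11.png',c)
E
python3 -m inch '[[-50,50,0,0,0,0],[-80,105,0,0,0,4],[-90,160,0,0,0,8],[-95,215,0,0,0,12],[-100,270,0,0,0,16],[-104,325,0,0,0,20],[-104,380,0,0,0,23.5],[-104,429,0,0,0,23.5],[-104,429,0,0,0,23.5],[-104,429,0,0,0,23.5],[-104,429,0,0,0,23.5]]' 50
python3 - <<'E'
from r import *
im,d,K,T=grab('wrist'); 
for k,v in rack(im,d,K,T).items(): print(k,v)
im,d,K,T=grab('scene'); X=cloud(d,K,T); np.savez('scene11.npz',im=im,d=d,K=K,T=T)
print(heads(im,X,K,T,zt=.22,win=lambda X:(X[...,0]>.45)&(X[...,0]<.65)&(X[...,1]<-.15)&(X[...,1]>-.35)))
for n,g in dict(G4=(.572,-.2513)).items(): print([proj((*g,z),K,T).round(1) for z in(.16,.225)])
i2=im[130:240,290:410]; c=cv2.imread('pics/c11.png'); cv2.imwrite('pics/c11.png',np.hstack([cv2.resize(c,(420,315)),cv2.resize(i2[:,:,::-1],(344,315),interpolation=2)]))
E
```

```text
time: 36.38
position: [0.5732, -0.2503, 0.3129]
tool_rot: [2.475, 1.928, 0.003]
ft_force: [-0.1, -0.8, -0.4]
grip_width: 0.483
grip_force: 0.0
time: 37.8
position: [0.4686, 0.178, 0.3102]
tool_rot: [-2.036, -2.392, 0.001]
ft_force: [-0.1, -0.2, 0.3]
grip_width: 0.577
grip_force: 0.0
red ([321.0, 115.0], 505, array([454.5, 265.1]), 10.5, array([454.6, 265. ], dtype=float32))
yellow ([321.0, 169.0], 461, array([461.8, 220.7]), 10.6, array([461.8, 220.8], dtype=float32))
blue ([321.0, 55.0], 558, array([447.2, 309.5]), 10.4, array([447.4, 309.6], dtype=float32))
{'red': [], 'yellow': [], 'green': [([342.6, 177.2], 61, [0.5678, -0.2449, 0.2231])], 'blue': []}
[array([342.4, 191.2]), array([342.9, 173.7])]
```

View pics/c11.png

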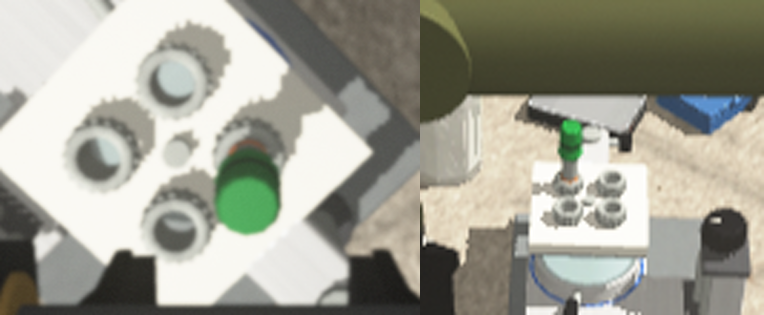

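Left crop: green head upright over G4 with the orange mark at the gland's top. Right crop (scene): the same probe standing straight, mark at gland level. That was the 14th picture, so everything from here is by numbers. Yellow next.

```bash
python3 -m inch '[[-7,42,0,0,0,0],[-7,42,-50,0,0,0],[-7,42,-100,0,0,0],[-7,42,-150,0,0,0],[-7,42,-170,0,0,0],[-7,42,-170,0,0,0],[-7,42,-170,0,0,0],[-7,42,-170,0,0,0]]' 50
```

```text
time: 38.9
position: [0.4623, 0.2222, 0.142]
tool_rot: [2.033, 2.395, 0.004]
ft_force: [0.1, -0.2, 0.0]
grip_width: 0.575
grip_force: 0.0
```

```bash
python3 -m inch '[[0,-2,-15,0,0,0],[0,-2,-31,0,0,0],[0,-2,-31,0,0,0],[0,-2,-31,0,0,0]]' 50;  python3 -m inch '[[0,0,0,0,0,0],[0,0,0,0,0,0],[0,0,0,0,0,0],[0,0,0,0,0,0],[0,0,0,0,0,0],[0,0,0,0,0,0]]' 5 45; python3 -m inch '[[0,0,15,0,0,0],[0,0,40,0,0,0],[0,0,80,0,0,0],[0,0,120,0,0,0],[0,0,160,0,0,0],[0,0,185,0,0,0],[0,0,185,0,0,0],[0,0,185,0,0,0]]'
```

```text
time: 39.4
position: [0.4614, 0.2196, 0.1094]
tool_rot: [2.033, 2.395, -0.001]
ft_force: [0.5, -0.1, 0.2]
grip_width: 0.575
grip_force: 0.0
time: 40.15
position: [0.4617, 0.2198, 0.1098]
tool_rot: [2.033, 2.395, 0.001]
ft_force: [1.2, 0.6, -0.1]
grip_width: 0.24
grip_force: 45.0
time: 41.15
position: [0.4608, 0.2193, 0.2938]
tool_rot: [-2.033, -2.394, 0.002]
ft_force: [-0.9, -0.5, -1.0]
grip_width: 0.24
grip_force: 45.0
```

```bash
python3 -m inch '[[0,-45,0,0,0,0],[2,-100,0,0,0,0],[5,-155,0,0,0,-4],[10,-210,0,0,0,-8],[15,-265,0,0,0,-12],[15,-320,0,0,0,-16],[20,-370,0,0,0,-20],[30,-420,0,0,0,-23.5],[40,-460,0,0,0,-23.5],[65,-490,0,0,0,-23.5],[75,-493,0,0,0,-23.5],[75,-493,-10,0,0,-23.5],[75,-493,-17,0,0,-23.5],[75,-493,-17,0,0,-23.5],[75,-493,-17,0,0,-23.5]]'
cat > chk.py <<'E'
import sys
from held import *
from near import bore
col,dz,mk=sys.argv[1],float(sys.argv[2])/1e3,float(sys.argv[3])/1e3   # TCP-above-tip mm, mark mm
s=ctrl.get_state(); im,d,K,T=grab('wrist'); np.savez('w_%s.npz'%col,im=im,d=d,K=K,T=T); p=s['position']; R=cv2.Rodrigues(s['tool_rot'])[0]
print(p.round(4),s['ft_force'].round(1),'held',held(im,K,T,s,col))
G=dict(G1=(.5507,-.2154),G2=(.515,-.2367),G3=(.536,-.2725),G4=(.572,-.2513))
for n,g in G.items(): print(n,bore(im,K,T,g), (R.T@(np.array([*g,p[2]])-p)*1000).round(1)[:2])
hsv=cv2.cvtColor(im,cv2.COLOR_RGB2HSV); m=(hsv[...,0]>3)&(hsv[...,0]<16)&(hsv[...,1]>110); m[:225]=0;m[275:]=0;m[:,:300]=0;m[:,345:]=0
v,u=np.where(m)
if len(v): print('mark',len(v),u.min(),u.max(),v.min(),(R.T@(onplane((u.min()+u.max())/2,v.min()-.5,p[2]-dz+mk+.001,K,T)-p)*1000).round(1)[:2]-[8,0])
E
python3 chk.py yellow 103.8 73
```

```text
time: 43.02
position: [0.5365, -0.2724, 0.278]
tool_rot: [2.477, 1.932, 0.003]
ft_force: [-0.0, -0.4, -0.7]
grip_width: 0.24
grip_force: 45.0
[ 0.5365 -0.2724  0.278 ] [-0.  -0.4 -0.7] held (np.int64(650), (np.int64(293), np.int64(347), np.int64(348)), np.float64(0.6), np.float64(0.0))
G1 (array([320.9, 151.1], dtype=float32), array([ 1.1, -1.3]), array([ 551.7, -214.7]), np.float64(0.9)) [58.7 -0.1]
G2 (array([282.4, 189.4], dtype=float32), array([ 3.6, -5. ]), array([ 518.5, -233.9]), np.float64(0.96)) [ 29.4 -29.5]
G3 (array([321. , 244.2], dtype=float32), array([1.8, 9.8]), array([ 535.5, -280.1]), np.float64(1.0)) [-0.2 -0.4]
G4 (array([341.6, 220.4], dtype=float32), array([-19. ,  25.6]), array([ 554.5, -266.2]), np.float64(0.99)) [29.1 29.3]
mark 53 308 333 259 [0.6 0.3]
```

```bash
python3 -m inch '[[-0.7,-0.7,0,0,0,0],[-0.7,-0.7,-5,0,0,0],[-0.7,-0.7,-10,0,0,0],[-0.7,-0.7,-15,0,0,0],[-0.7,-0.7,-20,0,0,0],[-0.7,-0.7,-20,0,0,0]]'; python3 -m inch '[[0,0,-2,0,0,0],[0,0,-4,0,0,0],[0,0,-6,0,0,0],[0,0,-6,0,0,0]]'
```

```text
time: 43.82
position: [0.5355, -0.2737, 0.257]
tool_rot: [-2.478, -1.93, 0.001]
ft_force: [-0.4, 0.7, -0.1]
grip_width: 0.24
grip_force: 45.0
time: 44.32
position: [0.5359, -0.2736, 0.2515]
tool_rot: [-2.478, -1.931, -0.001]
ft_force: [0.1, 1.3, -0.3]
grip_width: 0.24
grip_force: 45.0
```

```bash
python3 -m inch '[[0,0,-3,0,0,0],[0,0,-7,0,0,0],[0,0,-11,0,0,0],[0,0,-15,0,0,0],[0,0,-20,0,0,0],[0,0,-26,0,0,0],[0,0,-32,0,0,0],[0,0,-38,0,0,0],[0,0,-44,0,0,0],[0,0,-50,0,0,0],[0,0,-56,0,0,0],[0,0,-61,0,0,0],[0,0,-61,0,0,0],[0,0,-61,0,0,0]]'; python3 chk.py yellow 103.8 73 | head -1
```

```text
time: 46.08
position: [0.5357, -0.2733, 0.1892]
tool_rot: [-2.477, -1.931, 0.0]
ft_force: [2.8, 3.9, -3.5]
grip_width: 0.24
grip_force: 45.0
[ 0.5357 -0.2733  0.1892] [ 2.8  3.9 -3.5] held (np.int64(666), (np.int64(293), np.int64(347), np.int64(349)), np.float64(0.2), np.float64(0.0))
```

```bash
python3 -m inch '[[0,0,1.5,0,0,0],[0,0,1.5,0,0,0],[0,0,1.5,0,0,0]]' ; python3 -m inch '[[0,0,0,0,0,0],[0,0,0,0,0,0],[0,0,0,0,0,0],[0,0,0,0,0,0],[0,0,40,0,0,0],[0,0,80,0,0,0],[0,0,119,0,0,0],[-40,30,119,0,0,0],[-60,85,119,0,0,4],[-67,140,119,0,0,8],[-67,195,119,0,0,12],[-67,250,119,0,0,16],[-67,305,119,0,0,20],[-67,360,119,0,0,23.5],[-67,410,119,0,0,23.5],[-67,451,119,0,0,23.5],[-67,451,119,0,0,23.5],[-67,451,119,0,0,23.5]]' 42
python3 - <<'E'
from r import *
im,d,K,T=grab('wrist'); 
for k,v in rack(im,d,K,T).items(): print(k,v)
im,d,K,T=grab('scene'); X=cloud(d,K,T); np.savez('scene12.npz',im=im,d=d,K=K,T=T)
for k,v in heads(im,X,K,T,zt=.22,win=lambda X:(X[...,0]>.45)&(X[...,0]<.65)&(X[...,1]<-.15)&(X[...,1]>-.35)).items(): print(k,v)
print([proj((*g,z),K,T).round(1) for g,z in(((.572,-.2513),.225),((.536,-.2725),.215))])
E
```

```text
time: 46.5
position: [0.535, -0.2734, 0.1911]
tool_rot: [-2.477, -1.93, 0.001]
ft_force: [0.9, 5.3, -4.4]
grip_width: 0.24
grip_force: 45.0
time: 48.75
position: [0.4691, 0.1758, 0.3111]
tool_rot: [2.034, 2.393, -0.001]
ft_force: [0.8, 0.0, -0.0]
grip_width: 0.483
grip_force: 0.0
red ([321.0, 112.0], 513, array([454.3, 264.7]), 10.4, array([454.3, 264.8], dtype=float32))
blue ([321.0, 53.0], 561, array([447.2, 309.2]), 10.6, array([447.1, 309.4], dtype=float32))
red []
yellow [([357.3, 181.8], 101, [0.5331, -0.264, 0.204])]
green [([342.6, 177.6], 63, [0.568, -0.2458, 0.2215])]
blue []
[array([342.9, 173.7]), array([358. , 176.9])]
```

```bash
python3 -m inch '[[-7,45,0,0,0,0],[-15,89,0,0,0,0],[-15,89,-50,0,0,0],[-15,89,-100,0,0,0],[-15,89,-150,0,0,0],[-15,89,-170,0,0,0],[-15,89,-170,0,0,0],[-15,89,-170,0,0,0],[-15,89,-170,0,0,0]]' 50
```

```text
time: 49.98
position: [0.4547, 0.2664, 0.1426]
tool_rot: [2.034, 2.394, 0.004]
ft_force: [0.3, -0.2, 0.6]
grip_width: 0.578
grip_force: 0.0
```

```bash
python3 -m inch '[[0,-1,-15,0,0,0],[0,-1,-31,0,0,0],[0,-1,-31,0,0,0],[0,-1,-31,0,0,0]]' 50;  python3 -m inch '[[0,0,0,0,0,0],[0,0,0,0,0,0],[0,0,0,0,0,0],[0,0,0,0,0,0],[0,0,0,0,0,0],[0,0,0,0,0,0]]' 5 45; python3 -m inch '[[0,0,15,0,0,0],[0,0,40,0,0,0],[0,0,80,0,0,0],[0,0,120,0,0,0],[0,0,160,0,0,0],[0,0,185,0,0,0],[0,0,185,0,0,0],[0,0,185,0,0,0]]'
```

```text
time: 50.48
position: [0.4537, 0.2649, 0.1099]
tool_rot: [2.033, 2.395, -0.001]
ft_force: [-0.8, 0.2, 0.2]
grip_width: 0.572
grip_force: 0.0
time: 51.22
position: [0.4539, 0.2651, 0.1102]
tool_rot: [2.033, 2.395, 0.001]
ft_force: [0.5, 0.4, 0.9]
grip_width: 0.237
grip_force: 45.1
time: 52.22
position: [0.4531, 0.2646, 0.2942]
tool_rot: [-2.033, -2.395, 0.003]
ft_force: [-0.2, -0.1, -1.7]
grip_width: 0.242
grip_force: 45.2
```

```bash
python3 -m inch '[[0,-45,0,0,0,0],[2,-100,0,0,0,0],[5,-155,0,0,0,-4],[10,-210,0,0,0,-8],[15,-265,0,0,0,-12],[20,-320,0,0,0,-16],[25,-370,0,0,0,-20],[35,-420,0,0,0,-23.5],[45,-460,0,0,0,-23.5],[75,-480,0,0,0,-23.5],[98,-480,0,0,0,-23.5],[98,-480,-10,0,0,-23.5],[98,-480,-17,0,0,-23.5],[98,-480,-17,0,0,-23.5],[98,-480,-17,0,0,-23.5]]';python3 chk.py red 104.2 58
```

```text
time: 54.1
position: [0.5513, -0.2147, 0.2785]
tool_rot: [-2.478, -1.931, -0.003]
ft_force: [0.1, -0.5, -1.2]
grip_width: 0.244
grip_force: 45.2
[ 0.5513 -0.2147  0.2785] [ 0.1 -0.5 -1.2] held (np.int64(560), (np.int64(293), np.int64(344), np.int64(347)), np.float64(1.0), np.float64(-0.6))
G1 (array([321. , 242.9], dtype=float32), array([1.7, 7.7]), array([ 550.5, -221.4]), np.float64(1.07)) [-0.9 -0.4]
G2 (array([261.8, 281.6], dtype=float32), array([-18.7,   8.9]), array([ 499.2, -240.1]), np.float64(0.93)) [-30.2 -29.8]
G3 None [-59.8  -0.7]
G4 (array([369.4, 274.6], dtype=float32), array([11.3,  1.5]), array([ 580.1, -254.6]), np.float64(0.97)) [-30.5  29. ]
mark 70 304 334 251 [ 0.3 -0.5]
```

```bash
python3 -m inch '[[-0.4,-1.3,0,0,0,0],[-0.4,-1.3,-5,0,0,0],[-0.4,-1.3,-10,0,0,0],[-0.4,-1.3,-15,0,0,0],[-0.4,-1.3,-20,0,0,0],[-0.4,-1.3,-20,0,0,0]]'; python3 -m inch '[[0,0,-2,0,0,0],[0,0,-4,0,0,0],[0,0,-6,0,0,0],[0,0,-6,0,0,0]]'
```

```text
time: 54.9
position: [0.5509, -0.216, 0.2574]
tool_rot: [-2.477, -1.93, 0.001]
ft_force: [-0.9, -0.5, -0.8]
grip_width: 0.242
grip_force: 45.3
time: 55.4
position: [0.5511, -0.2161, 0.2517]
tool_rot: [-2.478, -1.93, 0.0]
ft_force: [-1.2, 1.4, -1.6]
grip_width: 0.238
grip_force: 45.5
```

```bash
python3 -m inch '[[0,0,-3,0,0,0],[0,0,-7,0,0,0],[0,0,-11,0,0,0],[0,0,-15,0,0,0],[0,0,-20,0,0,0],[0,0,-26,0,0,0],[0,0,-32,0,0,0],[0,0,-38,0,0,0],[0,0,-44,0,0,0],[0,0,-45,0,0,0],[0,0,-45,0,0,0],[0,0,-45,0,0,0]]'; python3 chk.py red 104.2 58 | head -1
```

```text
time: 56.9
position: [0.551, -0.2162, 0.2068]
tool_rot: [-2.478, -1.93, 0.001]
ft_force: [-2.2, 2.3, 1.8]
grip_width: 0.243
grip_force: 45.6
[ 0.551  -0.2162  0.2068] [-2.2  2.3  1.8] held (np.int64(639), (np.int64(293), np.int64(346), np.int64(352)), np.float64(-1.1), np.float64(-0.2))
```

```bash
python3 -m inch '[[0,0,0,0,0,0],[0,0,0,0,0,0],[0,0,0,0,0,0],[0,0,0,0,0,0],[0,0,40,0,0,0],[0,0,80,0,0,0],[0,0,104,0,0,0],[-40,30,104,0,0,0],[-70,85,104,0,0,4],[-82,140,104,0,0,8],[-82,195,104,0,0,12],[-82,250,104,0,0,16],[-82,305,104,0,0,20],[-82,360,104,0,0,23.5],[-82,394,104,0,0,23.5],[-82,394,104,0,0,23.5],[-82,394,104,0,0,23.5]]' 42
python3 - <<'E'
from r import *
im,d,K,T=grab('wrist'); 
for k,v in rack(im,d,K,T).items(): print(k,v)
im,d,K,T=grab('scene'); X=cloud(d,K,T); np.savez('scene13.npz',im=im,d=d,K=K,T=T); hsv=cv2.cvtColor(im,cv2.COLOR_RGB2HSV)
for k,v in heads(im,X,K,T,zt=.22,win=lambda X:(X[...,0]>.45)&(X[...,0]<.65)&(X[...,1]<-.15)&(X[...,1]>-.35)).items(): print(k,v)
G=dict(red=(.5507,-.2154,.23,(170,8)),yellow=(.536,-.2725,.215,(18,34)),green=(.572,-.2513,.225,(40,90)))
H=hsv[...,0].astype(int)
for n,(x,y,z,(a,b)) in G.items():
    e=proj((x,y,z),K,T); f=proj((x,y,z-.036),K,T); hm=((H>=a)&(H<=b) if a<b else (H>=a)|(H<=b))&(hsv[...,1]>110)
    u,v=int(e[0]),int(e[1]); w=hm[v-20:v+35,u-9:u+10]; r=np.where(w.sum(1)>3)[0]+v-20; print(n,'expect top/bottom rows',e.round(1),f.round(1),'seen',r.min(),r.max())
E
```

```text
time: 59.08
position: [0.4696, 0.1766, 0.3111]
tool_rot: [2.034, 2.393, -0.0]
ft_force: [0.1, -0.6, 0.1]
grip_width: 0.476
grip_force: 0.0
blue ([319.0, 54.0], 557, array([446.3, 309.2]), 10.5, array([446.5, 309.3], dtype=float32))
red [([341.6, 187.1], 102, [0.5488, -0.2083, 0.2215])]
yellow [([357.3, 181.9], 102, [0.5333, -0.2641, 0.2044])]
green [([342.5, 175.4], 42, [0.5694, -0.246, 0.2248])]
blue []
red expect top/bottom rows [342.6 182.6] [342.3 192.5] seen 181 194
yellow expect top/bottom rows [358.  176.9] [357.5 186.6] seen 175 188
green expect top/bottom rows [342.9 173.7] [342.6 183.5] seen 172 179
```

```bash
python3 -m inch '[[-8,50,0,0,0,0],[-16,100,0,0,0,0],[-23,132,0,0,0,0],[-23,132,-50,0,0,0],[-23,132,-100,0,0,0],[-23,132,-150,0,0,0],[-23,132,-170,0,0,0],[-23,132,-170,0,0,0],[-23,132,-170,0,0,0],[-23,132,-170,0,0,0]]' 50
```

```text
time: 60.42
position: [0.4473, 0.3102, 0.1427]
tool_rot: [2.034, 2.394, 0.005]
ft_force: [-0.7, 0.9, 0.1]
grip_width: 0.571
grip_force: 0.0
```

```bash
python3 -m inch '[[0,0,-15,0,0,0],[0,0,-31,0,0,0],[0,0,-31,0,0,0],[0,0,-31,0,0,0]]' 50;  python3 -m inch '[[0,0,0,0,0,0],[0,0,0,0,0,0],[0,0,0,0,0,0],[0,0,0,0,0,0],[0,0,0,0,0,0],[0,0,0,0,0,0]]' 5 45; python3 -m inch '[[0,0,15,0,0,0],[0,0,40,0,0,0],[0,0,80,0,0,0],[0,0,120,0,0,0],[0,0,160,0,0,0],[0,0,185,0,0,0],[0,0,185,0,0,0],[0,0,185,0,0,0]]'
```

```text
time: 60.92
position: [0.4463, 0.3096, 0.1098]
tool_rot: [2.033, 2.395, -0.001]
ft_force: [0.1, -0.5, -0.4]
grip_width: 0.575
grip_force: 0.0
time: 61.68
position: [0.4464, 0.3098, 0.1103]
tool_rot: [2.033, 2.395, 0.001]
ft_force: [-0.1, 0.4, 0.4]
grip_width: 0.242
grip_force: 45.1
time: 62.68
position: [0.4458, 0.3093, 0.2943]
tool_rot: [-2.033, -2.395, 0.002]
ft_force: [-0.5, -0.0, -0.8]
grip_width: 0.241
grip_force: 45.2
```

```bash
python3 -m inch '[[2,-45,0,0,0,0],[8,-100,0,0,0,0],[14,-155,0,0,0,-4],[20,-210,0,0,0,-8],[25,-265,0,0,0,-12],[25,-320,0,0,0,-16],[25,-375,0,0,0,-20],[25,-430,0,0,0,-23.5],[25,-485,0,0,0,-23.5],[30,-530,0,0,0,-23.5],[50,-546,0,0,0,-23.5],[69,-546,0,0,0,-23.5],[69,-546,-10,0,0,-23.5],[69,-546,-17,0,0,-23.5],[69,-546,-17,0,0,-23.5],[69,-546,-17,0,0,-23.5]]';python3 chk.py blue 104.3 68
```

```text
time: 64.68
position: [0.515, -0.236, 0.2784]
tool_rot: [-2.478, -1.931, -0.002]
ft_force: [-0.1, 0.3, -0.4]
grip_width: 0.245
grip_force: 45.2
[ 0.515  -0.236   0.2784] [-0.1  0.3 -0.4] held (np.int64(502), (np.int64(295), np.int64(343), np.int64(346)), np.float64(1.5), np.float64(-0.3))
G1 (array([363. , 206.1], dtype=float32), array([ 2. , 10.8]), array([ 550.4, -223.4]), np.float64(1.13)) [28.7 29.6]
G2 (array([320. , 241.1], dtype=float32), array([-0.1,  6.2]), array([ 513.8, -241.3]), np.float64(1.0)) [-0.7  0.2]
G3 (array([347.4, 263.8], dtype=float32), array([-11.1,  -9.2]), array([ 529.5, -263.4]), np.float64(1.1)) [-30.3  29.3]
G4 (array([406. , 249.6], dtype=float32), array([ 6.3, 14.3]), array([ 574.4, -263.3]), np.float64(1.13)) [-0.9 59. ]
mark 46 309 332 255 [1.  0.3]
```

```bash
python3 -m inch '[[-0.2,-1.5,0,0,0,0],[-0.2,-1.5,-5,0,0,0],[-0.2,-1.5,-10,0,0,0],[-0.2,-1.5,-15,0,0,0],[-0.2,-1.5,-20,0,0,0],[-0.2,-1.5,-20,0,0,0]]'; python3 -m inch '[[0,0,-2,0,0,0],[0,0,-4,0,0,0],[0,0,-6,0,0,0],[0,0,-6,0,0,0]]'
```

```text
time: 65.47
position: [0.5149, -0.2376, 0.2575]
tool_rot: [-2.478, -1.93, 0.001]
ft_force: [0.0, 0.9, -0.9]
grip_width: 0.242
grip_force: 45.5
time: 65.97
position: [0.5149, -0.2377, 0.2518]
tool_rot: [-2.478, -1.93, 0.0]
ft_force: [-0.8, 0.4, -1.5]
grip_width: 0.24
grip_force: 45.5
```

```bash
python3 -m inch '[[0,0,-3,0,0,0],[0,0,-7,0,0,0],[0,0,-11,0,0,0],[0,0,-15,0,0,0],[0,0,-20,0,0,0],[0,0,-26,0,0,0],[0,0,-32,0,0,0],[0,0,-38,0,0,0],[0,0,-44,0,0,0],[0,0,-50,0,0,0],[0,0,-55,0,0,0],[0,0,-55,0,0,0],[0,0,-55,0,0,0]]'; python3 chk.py blue 104.3 68|head -1;  python3 -m inch '[[0,0,0,0,0,0],[0,0,0,0,0,0],[0,0,0,0,0,0],[0,0,0,0,0,0],[0,0,40,0,0,0],[0,0,80,0,0,0],[0,0,120,0,0,0],[0,0,140,0,0,0],[-40,-25,140,0,0,0],[-40,-25,140,0,0,0],[-40,-25,140,0,0,0]]' 42
python3 - <<'E'
from m import *
im,d,K,T=grab('wrist'); np.savez('wrist14.npz',im=im,d=d,K=K,T=T); X=cloud(d,K,T); H,S,V=[cv2.cvtColor(im,cv2.COLOR_RGB2HSV)[...,i].astype(int) for i in range(3)]
G=dict(red=(.5507,-.2154,.23,(170,8)),yellow=(.536,-.2725,.215,(18,34)),green=(.572,-.2513,.225,(40,90)),blue=(.515,-.2367,.22,(95,130)))
for n,(x,y,z,(a,b)) in G.items():
    m=((H>=a)&(H<=b) if a<b else (H>=a)|(H<=b))&(S>90)&(np.hypot(X[...,0]-x,X[...,1]-y)<.025)&(X[...,2]>.17)
    if m.sum(): print(n,m.sum(),proj((x,y,z),K,T).round(0),'top z',np.percentile(X[m][:,2],[50,80,95]).round(4),'want',z,'xy',np.median(X[m&(X[...,2]>np.percentile(X[m][:,2],60)-.003)],0)[:2].round(4))
    else: print(n,'none',proj((x,y,z),K,T).round(0))
E
```

```text
time: 67.6
position: [0.5151, -0.2376, 0.1965]
tool_rot: [2.478, 1.931, -0.0]
ft_force: [-0.6, 0.3, -3.8]
grip_width: 0.238
grip_force: 45.4
[ 0.5151 -0.2376  0.1965] [-0.6  0.3 -3.8] held (np.int64(489), (np.int64(294), np.int64(342), np.int64(346)), np.float64(1.5), np.float64(-0.7))
time: 69.03
position: [0.4753, -0.2625, 0.3372]
tool_rot: [-2.478, -1.931, -0.003]
ft_force: [1.2, 0.5, -0.2]
grip_width: 0.483
grip_force: 0.0
red 1053 [412. 145.] top z [0.2312 0.2321 0.2328] want 0.23 xy [ 0.5497 -0.2159]
yellow 1912 [402. 226.] top z [0.4186 0.4225 0.4242] want 0.215 xy [ 0.5272 -0.2528]
green 908 [450. 188.] top z [0.2254 0.2262 0.227 ] want 0.225 xy [ 0.5703 -0.2512]
blue 765 [365. 187.] top z [0.2211 0.2219 0.4418] want 0.22 xy [ 0.5138 -0.2369]
```

Red, green and blue head tops are within about 1.2 mm of the wanted height. Yellow's mask caught the gripper, so I'll redo it with a height cap, then retreat and check the cell.

```bash
python3 -m inch '[[-20,40,10,0,0,0],[-25,95,10,0,0,0],[-25,150,10,0,0,0],[-25,205,10,0,0,0],[-25,260,10,0,0,0],[-25,300,10,0,0,0],[-25,300,10,0,0,0],[-25,300,10,0,0,0],[-25,300,10,0,0,0]]'
python3 - <<'E'
from m import *
from scipy.optimize import least_squares
f=np.load('wrist14.npz'); im,d,K,T=[f[k] for k in('im','d','K','T')]; X=cloud(d,K,T); hsv=cv2.cvtColor(im,cv2.COLOR_RGB2HSV)
m=(hsv[...,0]>=18)&(hsv[...,0]<=34)&(hsv[...,1]>90)&(np.hypot(X[...,0]-.536,X[...,1]+.2725)<.025)&(X[...,2]>.17)&(X[...,2]<.26)
print('yellow',m.sum(),np.percentile(X[m][:,2],[50,80,95]).round(4),np.median(X[m],0)[:2])
def fit(P,r): 
    q=least_squares(lambda c:np.hypot(P[:,0]-c[0],P[:,1]-c[1])-r,P.mean(0),loss='soft_l1',f_scale=2); return q.x.round(1),np.abs(q.fun).mean().round(2)
im,d,K,T=grab('scene'); X=cloud(d,K,T); hsv=cv2.cvtColor(im,cv2.COLOR_RGB2HSV)
m=(X[...,2]<.07)&(X[...,2]>.025)&(abs(X[...,0]-.49)<.05)&(abs(X[...,1]+.13)<.06)&(im.min(2)>150); print('plat',np.median(X[m][:,2])-.0018)
R=np.hypot(X[...,0]-.543,X[...,1]+.243)
m=(hsv[...,0]>105)&(hsv[...,0]<130)&(hsv[...,1]>90)&(R<.08)&(X[...,2]<.075); v,u=np.where(m)
P=np.array([onplane(a,b,.056,K,T)[:2] for a,b in zip(u,v)])*1000; print('ring',len(P),fit(P,55.5))
m=(R<.08)&(X[...,2]>.117)&(X[...,2]<.1285); P=X[m][:,:2]*1000; S=P-[543,-243]; ang=np.round(np.degrees(np.arctan2(S[:,1],S[:,0]))/6); rr=np.hypot(*S.T); sx=S@[.509,-.861]
Q=np.array([P[ang==a][np.argsort(rr[ang==a])[-2]] for a in set(ang) if (ang==a).sum()>3 and sx[ang==a].max()<-15]); print('rim',len(Q),fit(Q,53.5))
W=lambda X:(X[...,0]>.45)&(X[...,0]<.65)&(X[...,1]<-.15)&(X[...,1]>-.35)
print(heads(im,X,K,T,zt=.22,win=W))
E
```

```text
time: 70.2
position: [0.4503, 0.0361, 0.3471]
tool_rot: [2.48, 1.928, -0.0]
ft_force: [0.5, 0.8, -0.6]
grip_width: 0.481
grip_force: 0.0
yellow 862 [0.2156 0.2166 0.2172] [ 0.53311747 -0.2685053 ]
plat 0.056202386027790506
ring 13 (array([ 544.4, -243.8]), np.float64(0.39))<stdin>:7: RuntimeWarning: Mean of empty slice.
  ret = ret.dtype.type(ret / rcount)
Traceback (most recent call last):
ValueError: Initial guess is outside of provided bounds
```

Yellow's head top is at 215.6 mm (want 215). The platform is unchanged at 56.2 mm, with the ring centred under the lid. The rim fit failed because the lid now hides the rim, but nothing has touched the cell since I checked it. Handing in.

```bash
python3 -c "
from bench import ctrl
print(ctrl.close_job())"
```

```text
the job is handed in; nothing more can be done
None
```

I handed the job in at about 70 s; no verdict came back. The cell was centred to about 1 mm before lifting, the rim is about 2 mm into the gasket (roughly 10 N, worked out from platform height), and all four probes stand in their own glands with marks within about 1.5 mm of the gland tops.

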